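# Lock a sprung filter wheel on its spindle with a snap ring

### The arm

A 6-joint arm with a two-finger parallel gripper is mounted at the origin on the work surface. World frame = base frame: x ahead of the robot, y to its left, z up, the work surface at z = 0. Lengths are in m, angles in degrees, forces in N, time in s.
With the tool pointing down it reaches from about 0.375 to 0.9 m from the base axis. Payload 3.1 kg.
Tool frame: the origin (TCP) lies at the very end of the fingers, on their centre line; the grasp point (between the pads) lies 19 mm behind it; z points along the fingers, x is the direction in which the jaws open and shut, and the axes are right-handed (so a half turn about z gives the same grasp; the last joint's range is limited). The gripper opens to 87 mm and grips with 3 to 60 N. Pads are 19 mm wide; open, the fingers measure 117 mm over their backs; the gripper's body (75 mm by 190 mm) begins 51 mm behind the grasp point.
Start: joints at [-78.18, 30.224, 82.088, -0, 67.689, -10.227], TCP at [0.235, -0.579, 0.199] pointing down, gripper open.
Joint ranges: [-176.69, 176.69], [-43.24, 126.21], [12.49, 139.97], [-82, 262], [0, 151.66], [-163.58, 163.58]. Speed limits (degrees/s): [159.86, 159.86, 180, 180, 180, 180].

### API

Orientations are given as a 3x3 rotation matrix whose columns are the frame's x, y, z axes.
In Python, from rig import bot gives the robot as it stands.
- The arm moves only by the tool arm_command, never from a script. Its argument "plan" is a list of rows, each an object of numbers: "claw": the opening, from 0 (shut) to 1 (fully open); "dx", "dy", "dz": the shift along the tool's x, y, z in cm; "twist": the turn about the tool's z in degrees. A call has 1 to 8 rows; each row is the pose to reach, as a shift and turn from the pose measured when the call began, along the tool's axes at that moment; what a row does not reach only later rows make up. A row lasts 1/12 s, in which the tool goes at most 41.7 mm and 7.16 degrees, less where a joint would pass 70% of its speed; a pose out of reach is approached as far as the arm can. A call with a gripper value outside its range is refused whole. The fingers move at their own pace and stop on an object; the grip force is fixed at half the most. Time passes only in rows, so rows that repeat a pose let the fingers close. It gives the time, the measured TCP pose, the force and the opening at its end, in the units of the state.
- bot.read_state(): the state, without advancing time (a new reading comes with each control period).
- bot.capture(name): name is "scene" or "top"; returns the picture (420x560x3 uint8, red, green, blue); there is no depth.
- bot.calibration(name): a dict with "intrinsics" (3x3 intrinsics, pixels), "k1" (the pictures are not rectified: a ray, as slopes to the right and down, at radius r is drawn at 1 + k1 r^2 times it, then the intrinsics apply), "rvec" (rotation vector, rad) and "tvec" (3), from world to camera coordinates, as OpenCV has them. Camera axes: x right, y down, z forward; pixel columns grow to the right and rows downward; lengths in m; the calibration is good to about 2 mm. A picture is of the moment at which its call begins. calibration takes no time and is no camera call.
- bot.hand_in(): hands the job in, once; it reports no verdict.
The state is a dict: "time_s": time; "joint_positions": joint angles; "qvel": joint speeds; "tau": joint torques, N m; "position": TCP position; "tcp_rot": TCP orientation; "force": force on the tool from outside, world axes, zero at the start; "moment": the same for the moment, N m; "opening": opening from 0.0 (shut) to 1.0 (fully open).
Only numpy, scipy, OpenCV 4.12 (cv2) and the standard library are available. Lean on these libraries where they do the work, as an engineer would, in place of code of your own. Each camera call takes 0.05 s, during which the arm holds its last target.

### The job

Take the circlip pliers from their stand, put both tips into the eyes of the snap ring lying on the rubber pad, and squeeze just enough to spread it, without overstretching it. Slip the spread ring over the filter wheel's spindle, press it gently down against the sprung wheel until it is below the spindle's head, and let it contract into the groove there so that it holds the wheel down. Then stand the pliers back in their stand and leave the other things where they are.

Things in the scene. Friction and masses are not known exactly. Their poses are not given: they have to be found in the camera images.
- hub: Filter-wheel hub, fixed: round white base 140 mm across, 25 mm high, with an upright steel spindle in its middle. Origin: centre of the underside, z up. The spindle's head is 41 mm across, from 52.5 to 66 mm up, with a 2 mm 45-degree bevel round its top edge; below the head is the groove, 36 mm across, open down to the wheel.
- spindle_top (a point): Centre of the top face of the spindle's head, 66 mm above the hub's origin.
- wheel (a joint): How far the filter wheel is pressed down on its spring, m, at most 0.005. 0 at rest: its top is then only 2.5 mm below the head's underside, too little for the 5 mm ring. About 2.5 N starts it, 6.3 N hold it at 2.5 mm, 10 N bring it to its stop; over 20 N damages it. A ring in the groove keeps it at about 0.0025.
- wheel_top (a point): Centre of the upper face of the aluminium filter wheel, a disc 120 mm across and 8 mm thick round the spindle, on a spring; at rest 50 mm above the hub's origin. It yields straight down only.
- ring: Steel snap ring, loose, 5 mm thick, 40 g, flat on the pad: two lobed halves, a gap and two eyes at its +x end. Origin: centre of the relaxed ring's underside, x towards the eyes, z up; it moves with the left (+y) half. Relaxed, the pads left and right have inner radius 18.5 mm; elsewhere the inside is 23 mm and more. Eyes: 7 mm through holes, 30 mm ahead, 9 mm left and right.
- ring_half (a joint): Opening angle between the ring's halves about its back, rad: 0 relaxed; each eye moves sideways 28 mm per rad. It clears the spindle's head from about 0.20 (0.25 to 0.32 is comfortable); above 0.45 it is overstretched and spoilt. It takes about 2 N at each eye at first, 8 N at 0.3.
- ring_back (a point): Springy back of the ring, half-way up its thickness. The ring's middle, also when spread, lies 26 mm from here towards the point half-way between the eyes.
- ring_eye_left (a point): Middle of the left eye's hole, half-way up the 5 mm thickness.
- ring_eye_right (a point): Middle of the right eye's hole, half-way up the 5 mm thickness.
- pad: Grey work pad with a black rubber top, fixed, 115 x 115 mm, upper face 12 mm above its origin (centre of the underside). The ring lies on it.
- pliers: Circlip pliers, loose, 120 g, upright in the stand, handles up. Origin: mid-way between the tips' ends at rest; z up the tool, y from right to left lever; the same turned half round. Crosshead 34 x 30 x 8 mm (x, y, z), underside 44 mm and pivot 50 mm above the origin. Squeezing the sprung levers along y spreads the tips.
- pliers_grip (a point): Half-way between the two handle bars, 105 mm above the pliers' origin: grip here, closing along the pliers' y. The bars are rubber rods 12 mm thick, 34 mm long, along x, 52 mm over their outsides at rest. The handles reach 23 mm higher; rubber guards stand 32 mm below the bars, out to 33 mm from the middle.
- tip_left (a point): Centre of the end of the left pin, 9 mm left of the pliers' middle at rest. The pin is 4.4 mm thick, 4.5 mm long with a tapered end, under a jaw 9 x 8 mm whose shoulder rests on the ring.
- tip_right (a point): Centre of the end of the right pin, like the left one, 9 mm right of the middle at rest.
- lever_left (a joint): Angle of the left lever about the pivot (the right one mirrors it), rad: 0 at rest, grows as the handles are squeezed, at most 0.30. Per 0.1 rad each tip moves out 5 mm and each bar in 5.5 mm; the tips lean outwards by that angle, which keeps the ring on. The levers' spring takes about 7 N at each handle to start, 14 N at 0.2 rad; the ring adds to it.
- stand: Grey pliers stand, fixed, block 80 x 70 x 55 mm (x, y, z) with an upright well 18 x 40 mm (x, y) in its middle, closed 3 mm above the table. The jaws hang in the well and the crosshead rests on the top face, the pliers' y along the stand's y. Origin: centre of the underside.
- stand_top (a point): Centre of the well's mouth, 55 mm above the stand's origin. The pliers' origin is 11 mm above the stand's origin when they are in place.
- objective: Bystander: small steel objective, 29 mm across, 44 mm high. Origin: centre of its underside.
- oil: Bystander: blue dropper bottle, 28 mm across, 65 mm high. Origin: centre of its underside.
- slide_tray: Bystander: clear tray 85 x 60 x 22 mm. Origin: centre of its underside.
- mouse: Bystander: black computer mouse, 100 x 60 x 30 mm. Origin: centre of its underside.
- driver: Bystander: screwdriver, 150 mm long. Origin: centre of its underside.
- washer: Bystander: plain closed steel washer, 44 mm across, 4 mm thick, not the snap ring. Origin: centre of its underside.
- dish: Bystander: white dish, 64 mm across, 20 mm high. Origin: centre of its underside.

How it is judged (in metres and radians):
On the way, in this order (a step that is already met when the one before it is completed fails the run):
1. the ring is spread by the pliers in its eyes and lifted off the pad (value of joint ring_half above 0.15 rad and contact force between pliers and ring above 0.5 N and contact force between ring and pad below 0.01 N and height (world z) of ring_back above 0.02 m), for 0.2 s.
2. the ring has contracted in the groove below the spindle's head (value of joint wheel above 0.0012 m and value of joint ring_half below 0.09 rad and z of ring_back in the frame of hub below 0.0515 m and z of each of ring_eye_left, ring_eye_right in the frame of hub below 0.052 m and horizontal distance between ring_back and hub between 0.0225 and 0.0295 m and horizontal distance between ring_eye_left and hub between 0.027 and 0.0355 m and horizontal distance between ring_eye_right and hub between 0.027 and 0.0355 m), for 0.2 s.
At the end, for the whole second after the job is handed in: The ring is closed (under 0.09 rad) round the spindle in the groove below the head, centred within about 3 mm, and alone holds the wheel down by over 1.2 mm; the pliers stand upright in their stand, within 10 mm of its middle and 5 mm of fully down; all at rest (all of step 2 and horizontal distance between pliers and stand below 0.01 m and z of pliers in the frame of stand below 0.016 m and angle between pliers's own z axis and vertical below 0.12 rad and linear speed of each of pliers, ring below 0.02 m/s); the robot touches nothing.
It fails at once if the ring is overstretched (opened beyond 0.45 rad) (value of joint ring_half above 0.45 rad).
It fails at once if the wheel is loaded with more than 20 N (contact force between anything else and wheel above 20 N).
It fails at once if another thing on the bench is pushed more than 25 mm (distance of any of objective, oil, slide_tray, mouse, driver, washer, dish from where it was at the start of the episode above 0.025 m).
It also fails if it takes over 72 s, if anything falls off the work surface, if the arm or the gripper's body presses on something with over 40 N, if the wrist force passes 120 N, or if a joint passes its speed limit or range.

## Working session

There is one attempt and no reset: what is moved stays moved. The work goes in short steps, Python scripts to look and compute and a tool call to move; the robot and the scene stay as the last step left them, time stands still between calls to the robot, and variables do not carry over. Pictures are saved under pics/ and viewed, and the job is handed in when it is done.

Besides the shell and the picture viewer there is one more tool, called as name([rows], argument=value, ...), one row to a line, values as JSON. arm_command: Moves the arm, as the interface text tells. Its arguments: {"type":"object","properties":{"plan":{"type":"array"}},"required":["plan"]}

```bash
mkdir -p pics; ls; python3 - <<'E'
from rig import bot
import cv2
print(bot.read_state())
for n in("scene","top"):
    c=bot.calibration(n);print(n,c)
    im=bot.capture(n);cv2.imwrite(f"pics/{n}0.png",im[:,:,::-1])
E
```

```text
pics
{'time_s': 0.0, 'joint_positions': array([-7.81788461e+01,  3.02783239e+01,  8.21580927e+01,  1.02738871e-03,
        6.76869131e+01, -1.02277503e+01]), 'qvel': array([ 0.00101427,  0.05418076, -0.08988103,  0.05299408, -0.13541504,
        0.12451602]), 'tau': array([-4.20267752e-04, -4.40047002e+01, -1.76592278e+01,  6.33082073e-02,
        5.82564413e-02, -1.65262727e-04]), 'position': array([ 0.234488  , -0.57849733,  0.19826908]), 'tcp_rot': array([[ 3.75391069e-01, -9.26866422e-01, -4.24720476e-04],
       [-9.26864106e-01, -3.75391098e-01,  2.11025579e-03],
       [-2.11536152e-03, -3.98513012e-04, -9.99997683e-01]]), 'force': array([-0.36824814,  0.13951894, -0.42556398]), 'moment': array([ 0.00534737, -0.08555658, -0.00615225]), 'opening': 1.0000660499565255}
scene {'intrinsics': array([[461.73764091,   0.        , 284.35303877],
       [  0.        , 461.73764091, 201.65421216],
       [  0.        ,   0.        ,   1.        ]]), 'k1': 0.036567455361271456, 'rvec': array([ 1.82266261,  1.301177  , -0.72160445]), 'tvec': array([-0.18328116, -0.19389698,  1.4834049 ])}
top {'intrinsics': array([[413.67429695,   0.        , 280.46612561],
       [  0.        , 413.67429695, 214.72248438],
       [  0.        ,   0.        ,   1.        ]]), 'k1': -0.0676457136622229, 'rvec': array([ 2.13295779, -2.09791161,  0.19786917]), 'tvec': array([-0.01063279,  0.56454486,  0.87098809])}
```

View pics/scene0.png

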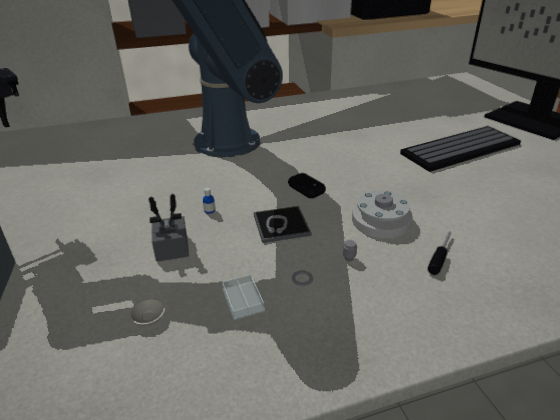

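View pics/top0.png

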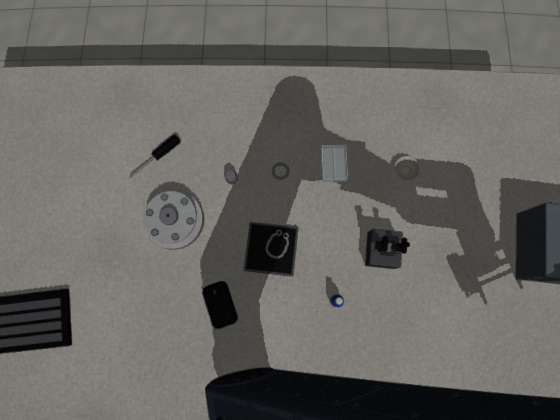

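The scene picture has the stand with pliers at (170,235), the pad and ring at (280,222) and the hub at (383,212). In the top picture they are at (384,247), (271,248) and (171,216). Next I'll crop in and write helpers.

```bash
cat > h.py <<'E'
import numpy as np, cv2
from rig import bot
def cal(n):
    c=bot.calibration(n);R=cv2.Rodrigues(c["rvec"])[0];return c["intrinsics"],c["k1"],R,c["tvec"]
def ray(n,uv):
    K,k,R,t=cal(n);uv=np.asarray(uv,float)
    p=cv2.undistortPoints(uv.reshape(1,1,2),K,np.array([k,0,0,0.]),None,None).ravel()
    d=R.T@np.array([p[0],p[1],1]);return -R.T@t,d/np.linalg.norm(d)
def onz(n,uv,z):
    o,d=ray(n,uv);return o+d*(z-o[2])/d[2]
def proj(n,P):
    K,k,R,t=cal(n);P=np.atleast_2d(np.asarray(P,float))
    return cv2.projectPoints(P.reshape(-1,1,3),R,t,K,np.array([k,0,0,0.]))[0].reshape(-1,2)
def tri(uvs,uvt):
    o1,d1=ray("scene",uvs);o2,d2=ray("top",uvt)
    A=np.stack([d1,-d2],1);s=np.linalg.lstsq(A,o2-o1,rcond=None)[0]
    a=o1+s[0]*d1;b=o2+s[1]*d2;return (a+b)/2,np.linalg.norm(a-b)
def crop(im,x0,y0,w,h,s,name):
    c=im[y0:y0+h,x0:x0+w,::-1];cv2.imwrite("pics/"+name,cv2.resize(c,None,fx=s,fy=s,interpolation=cv2.INTER_CUBIC))
E
python3 - <<'E'
from h import *
t=cv2.imread("pics/top0.png")[:,:,::-1];s=cv2.imread("pics/scene0.png")[:,:,::-1]
print(ray("top",(280,214)),ray("scene",(284,201)))
a=[cv2.resize(np.clip(c.astype(float)*g,0,255).astype(np.uint8),(400,300),interpolation=cv2.INTER_CUBIC) for c,g in((t[215:275,230:310],2),(t[215:275,350:430],2),(t[185:245,130:210],1),(s[190:250,240:320],2))]
cv2.imwrite("pics/m1.png",np.vstack([np.hstack(a[:2]),np.hstack(a[2:])])[:,:,::-1])
a=[cv2.resize(np.clip(c.astype(float)*g,0,255).astype(np.uint8),(400,600),interpolation=cv2.INTER_CUBIC) for c,g in((s[185:275,140:200],2),(s[170:260,345:405],1.3))]
cv2.imwrite("pics/m2.png",np.hstack(a)[:,:,::-1])
E
```

```text
(array([ 0.38561289, -0.01026168,  0.96366052]), array([ 0.19501411,  0.01085328, -0.98074039])) (array([ 1.34058024, -0.24819343,  0.64259068]), array([-0.79834268,  0.25999854, -0.54318479]))
```

View pics/m1.png

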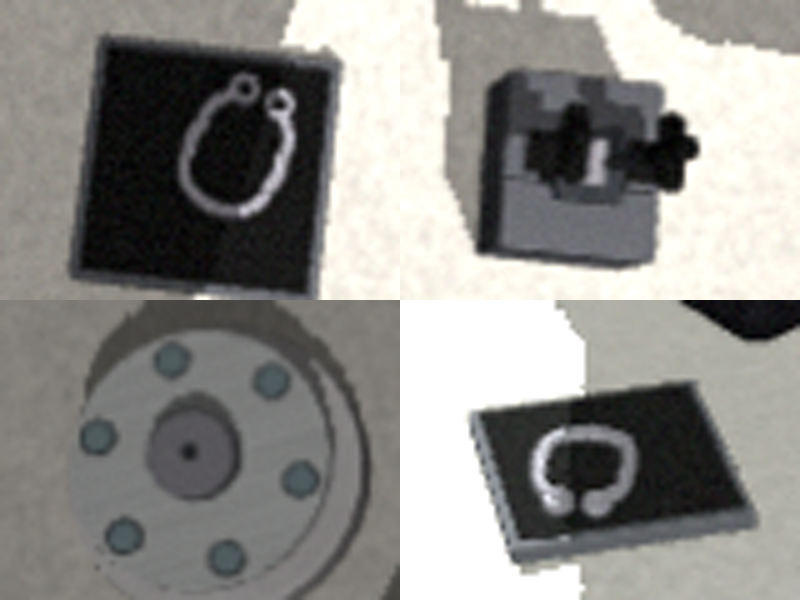

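View pics/m2.png

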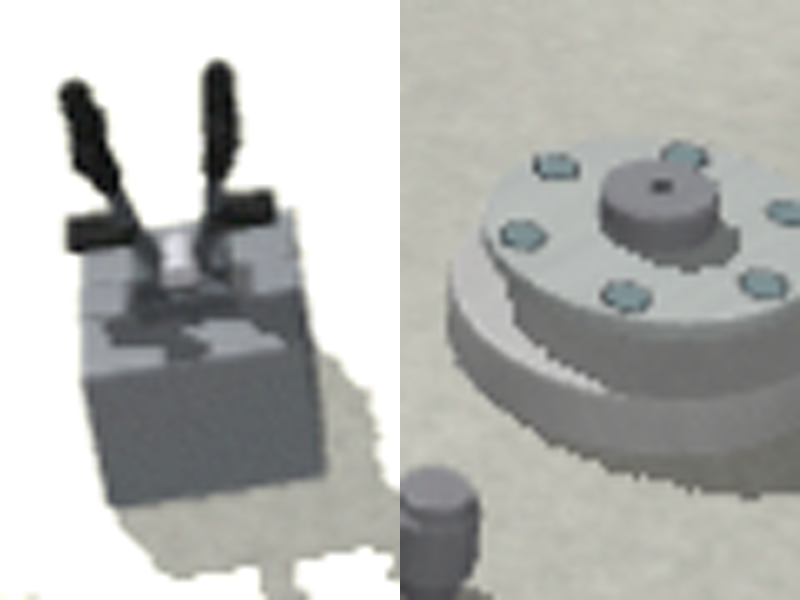

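The crops are clear: the eye holes show at top (278.8,232.6) and (286.2,235.6), and the spindle's centre dot at top (167.8,215.4) and scene (384.0,197.9). The stand and crosshead are visible too. Next is measuring them in both views.

```bash
python3 - <<'E'
from h import *
np.set_printoptions(precision=4,suppress=True)
t=cv2.imread("pics/top0.png")[:,:,::-1];s=cv2.imread("pics/scene0.png")[:,:,::-1]
print("spindle",tri((384.0,197.9),(167.8,215.4)), onz("top",(167.8,215.4),.066))
for z in(.012+.005,): print("eyes",onz("top",(278.8,232.6),z),onz("top",(286.2,235.6),z),"back",onz("top",(277.6,257),z))
# ring masks: bright in pad
def mask(im,roi,th):
    x,y,w,h=roi;g=im[y:y+h,x:x+w].max(2).astype(int)
    return g
def ringmask(im,roi,th):
    x0,y0,w,h=roi
    g=cv2.cvtColor(im,cv2.COLOR_RGB2GRAY)[y0:y0+h,x0:x0+w]
    m=(g>th).astype(np.uint8);n,l,st,c=cv2.connectedComponentsWithStats(m)
    print([(i,st[i].tolist()) for i in range(1,n) if st[i,4]>15])
    return g
g=ringmask(t,(256,226,36,44),45)
print(g[:14,14:36]); 
g=ringmask(s,(262,205,36,36),45)
# pad corners
for n,im,roi in(("top",t,(230,215,80,70)),("scene",s,(240,195,80,50))):
    pass
uvt=[(384,247)]
E
```

```text
spindle (array([0.5572, 0.2498, 0.0651]), np.float64(0.0003711821753255378)) [0.557  0.2494 0.066 ]
eyes [0.5299 0.0022 0.017 ] [ 0.5232 -0.015   0.017 ] back [0.4735 0.004  0.017 ]
[(3, [10, 6, 23, 26, 133])]
[[12 15 14 16 20 21 23 26 24 26 30 33 32 35 35 38 40 50 56 56 54 53]
 [ 7  8  4  6 10 10 10 11 14 12 16 15 20 20 20 22 27 32 31 50 51 50]
 [ 9  6  4  4  7  7  8  6  3 10  8  8  7  8  8 11 12 19 15 27 31 31]
 [ 8  6  7  6  2  3  7 13 26 18 11  7  5  5  6  5 13  9 12 14 13 16]
 [ 8  5  5  4  6  8 23 45 47 46 45 27  5  5  5  5 10 11 14 13 13 15]
 [ 4  5  5  3  2 12 36 41 30 29 46 27  8  8  5  3  9 11 11 12 12 11]
 [ 7  7  6  4 10 22 48 33 12 10 36 44 11  6 11 19 33 18 13  9 14 10]
 [ 2  6 12 26 28 46 51 41 21 13 40 43 13 20 37 52 92 64 29 14 12 13]
 [ 7 14 35 47 49 51 45 44 44 43 47 27 13 38 44 41 67 89 52 16 10 12]
 [11 35 50 50 45 30 20 25 34 35 26 12 11 48 35 16 25 66 78 23 10 14]
 [30 49 52 32 19 10  6  9 16 15  8  2 12 36 35 20 25 65 72 20 10 11]
 [45 51 36 15  5  5 10  7 11  5  7  4  5 36 77 82 87 91 46 14 10 10]
 [50 40 18  5  3  5  6  9  6  8  5  8  8 23 53 77 94 83 26 14 12 14]
 [52 41 12  6  5  8  4  6  6  5  4  5  6 11 20 39 91 87 44 13 11 11]]
[(1, [0, 0, 36, 7, 148]), (2, [4, 10, 21, 18, 169]), (3, [0, 29, 36, 7, 164])]
```

```bash
python3 - <<'E'
from h import *
t=cv2.imread("pics/top0.png")[:,:,::-1];s=cv2.imread("pics/scene0.png")[:,:,::-1]
def z(c,g,wh): return cv2.resize(np.clip(c.astype(float)*g,0,255).astype(np.uint8),wh,interpolation=cv2.INTER_CUBIC)
cv2.imwrite("pics/m3.png",z(t[222:274,352:422],3,(700,520))[:,:,::-1])
cv2.imwrite("pics/m4.png",z(s[202:238,258:302],2.5,(704,576))[:,:,::-1])
cv2.imwrite("pics/m5.png",z(s[190:270,140:200],2.5,(450,600))[:,:,::-1])
E
```

```text
(no output)
```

View pics/m3.png

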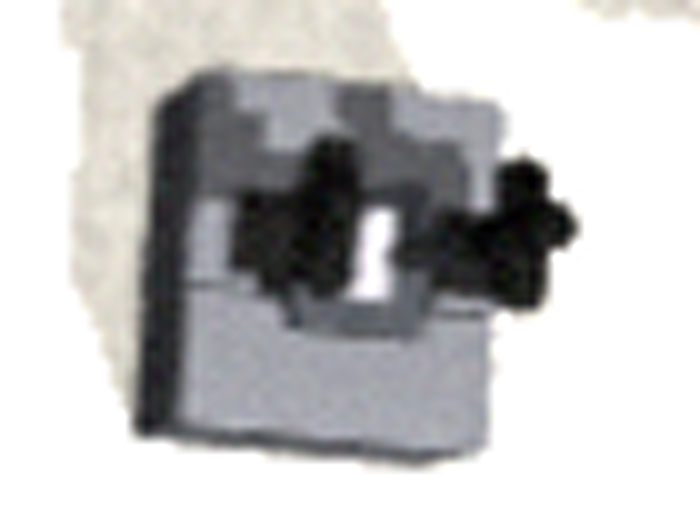

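View pics/m4.png

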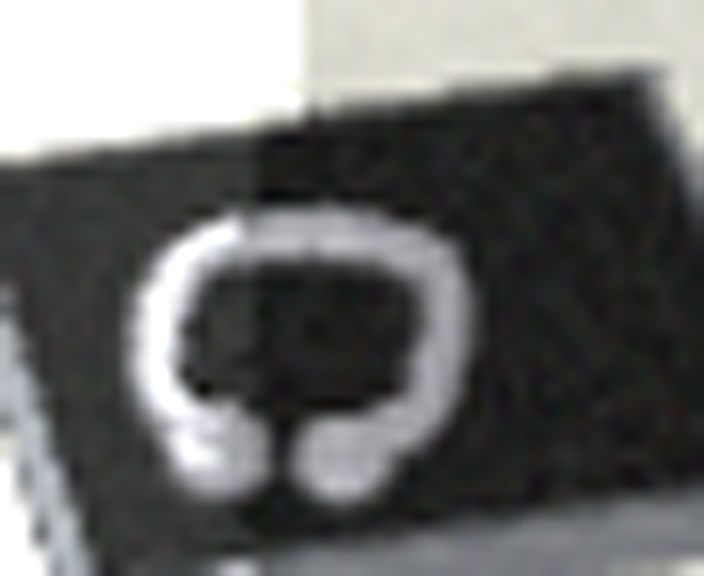

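View pics/m5.png

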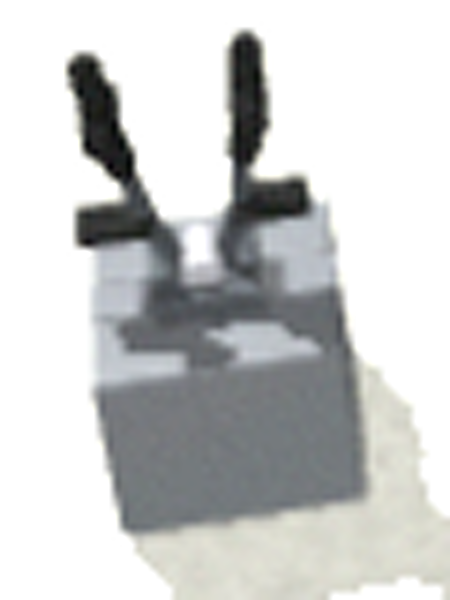

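```bash
python3 - <<'E'
from h import *
np.set_printoptions(precision=4,suppress=True)
print("spindle",tri((383.6,197.5),(167.4,215.0)))
f=lambda X,Y:((X-4.5)/10+352,(Y-4.5)/10+222)
print("stand corners",*[onz("top",f(*p),.055) for p in((208,72),(503,100),(487,445),(182,430))])
g=lambda X,Y:((X-3.25)/7.5+140,(Y-3.25)/7.5+190)
# scene visible corners: front-left, front-right of top, right back
for a,b,n in(((97,385),(503,100),'TR'),((342,345),(208,72),'TL'),((325,205),(182,430),'BL')):
    print(n,tri(g(*a),f(*b)))
print("bars mid",onz("top",f(425,224),.122),onz("top",f(328,217),.122),onz("top",f(522,232),.122))
print("tipR",tri(g(85,60),f(560,225)))
print("barR proj in scene",proj("scene",[onz("top",f(522,232),.122),onz("top",f(328,217),.122)]))
el=onz("top",(278.5,232.3),.017);er=onz("top",(285.4,235.5),.017)
print(el,er,np.linalg.norm(el-er),(el+er)/2)
# scene eyes blob centers
q=lambda X,Y:((X-7.5)/16+258,(Y-7.5)/16+202)
print("eyeL",tri(q(342,458),(278.5,232.3)),"eyeR",tri(q(222,455),(285.4,235.5)))
print(onz("scene",q(342,458),.017),onz("scene",q(222,455),.017))
t=cv2.imread("pics/top0.png");gg=cv2.cvtColor(t,cv2.COLOR_BGR2GRAY)[226:270,256:292]
m=(gg>27).astype(np.uint8);n,l,st,c=cv2.connectedComponentsWithStats(m);i=1+np.argmax([s[4] if s[0]>0 and s[1]>0 and s[0]+s[2]<36 else 0 for s in st[1:]]);print(st[i]);
ys,xs=np.nonzero(l==i);P=np.array([onz("top",(x+256,y+226),.017)[:2] for x,y in zip(xs,ys)])
e=(el+er)[:2]/2
# back: extreme along axis from eyes normal
n_=(el-er)[:2];n_/=np.linalg.norm(n_);ax=np.array([n_[1],-n_[0]]);print("axis",ax)
pr=(P-e)@ax;print(pr.min(),pr.max());q2=(P-e)@n_;print(q2.min(),q2.max())
E
```

```text
spindle (array([0.5574, 0.2495, 0.0667]), np.float64(0.0014045012130528914))
stand corners [ 0.5361 -0.2066  0.055 ] [ 0.5307 -0.2726  0.055 ] [ 0.454  -0.2663  0.055 ] [ 0.4564 -0.199   0.055 ]
TR (array([ 0.5306, -0.2722,  0.0558]), np.float64(0.00030281605249431545))
TL (array([ 0.5359, -0.2059,  0.0565]), np.float64(0.000592751504606024))
BL (array([ 0.4567, -0.1998,  0.0509]), np.float64(2.530433513111621e-05))
bars mid [ 0.494  -0.2361  0.122 ] [ 0.4952 -0.2161  0.122 ] [ 0.4926 -0.2562  0.122 ]
tipR (array([ 0.4924, -0.2592,  0.1366]), np.float64(0.0010495313929919036))
barR proj in scene [[153.3485 203.2718]
 [173.1734 200.3637]]
[0.5306 0.0029 0.017 ] [ 0.5234 -0.0131  0.017 ] 0.01761701210496197 [ 0.527  -0.0051  0.017 ]
eyeL (array([0.5308, 0.0026, 0.0153]), np.float64(0.0007161959901860013)) eyeR (array([ 0.5237, -0.0133,  0.0148]), np.float64(0.0003243527795870142))
[0.5329 0.0016 0.017 ] [ 0.5265 -0.0143  0.017 ]
[ 10   4  23  29 222]
axis [ 0.9123 -0.4095]
-0.05899770070150174 0.00799605588065525
-0.02537737173512451 0.02417623405154777
```

Both views agree to about 1 mm:

| Item | Position | Check |
|---|---|---|
| Spindle top | (0.5573, 0.2495), height 66.7 mm | text says 66 mm |
| Stand top | centre (0.494, -0.236), yaw about -4.3° | height about 55 mm |
| Bars | middle (0.494, -0.236) | 40.2 mm apart, expected 40 mm |
| Eyes | middle (0.527, -0.005) | 17.6 mm apart, expected 18 mm |
| Ring | yaw about -23.5° | height about 15 mm |

I'll move above the pliers now.

```bash
cat >> h.py <<'E'
def go(P,yaw,op=None):
    s=bot.read_state();R=s["tcp_rot"];d=R.T@(np.asarray(P)-s["position"])*100
    y=np.degrees(np.arctan2(R[1,0],R[0,0]));tw=-((yaw-y+180)%360-180)
    print("t %.2f pos %s yaw %.2f tilt %.4f open %.4f F %s M %s"%(s["time_s"],s["position"].round(4),y,np.hypot(R[0,2],R[1,2]),s["opening"],s["force"].round(2),s["moment"].round(3)))
    print("dx %.2f dy %.2f dz %.2f twist %.2f"%(*d,tw))
E
python3 -c "
from h import *
go((.494,-.236,.19),-94.3)"
```

```text
t 0.10 pos [ 0.2345 -0.5786  0.1984] yaw -67.95 tilt 0.0019 open 1.0043 F [-0.71 -0.13 -0.12] M [0.005 0.001 0.021]
dx -22.01 dy -36.91 dz 0.89 twist 26.35
```

arm_command([
  {"claw":1,"dx":-22.0,"dy":-36.9,"dz":0.9,"twist":26.4},
  {"claw":1,"dx":-22.0,"dy":-36.9,"dz":0.9,"twist":26.4},
  {"claw":1,"dx":-22.0,"dy":-36.9,"dz":0.9,"twist":26.4},
  {"claw":1,"dx":-22.0,"dy":-36.9,"dz":0.9,"twist":26.4},
  {"claw":1,"dx":-22.0,"dy":-36.9,"dz":0.9,"twist":26.4},
  {"claw":1,"dx":-22.0,"dy":-36.9,"dz":0.9,"twist":26.4},
  {"claw":1,"dx":-22.0,"dy":-36.9,"dz":0.9,"twist":26.4},
  {"claw":1,"dx":-22.0,"dy":-36.9,"dz":0.9,"twist":26.4},
])

```text
time_s: 0.77
position: [0.4358, -0.3119, 0.1917]
tcp_rot: [[-0.076, -0.997, -0.001], [-0.997, 0.076, 0.002], [-0.002, 0.001, -1.0]]
force: [1.0, -0.1, 0.5]
opening: 1.001
```

```bash
python3 -c "
from h import *
go((.494,-.236,.19),-94.3)"
```

```text
t 0.77 pos [ 0.4358 -0.3119  0.1917] yaw -94.38 tilt 0.0026 open 1.0005 F [ 0.98 -0.14  0.48] M [ 0.02  -0.012 -0.036]
dx -8.02 dy -5.23 dz 0.19 twist -0.08
```

arm_command([
  {"claw":1,"dx":-8.0,"dy":-5.2,"dz":0.2,"twist":0},
  {"claw":1,"dx":-8.0,"dy":-5.2,"dz":0.2,"twist":0},
  {"claw":1,"dx":-8.0,"dy":-5.2,"dz":0.2,"twist":0},
  {"claw":1,"dx":-8.0,"dy":-5.2,"dz":0.2,"twist":0},
  {"claw":1,"dx":-8.0,"dy":-5.2,"dz":0.2,"twist":0},
])

```text
time_s: 1.18
position: [0.4938, -0.2353, 0.1895]
tcp_rot: [[-0.074, -0.997, -0.002], [-0.997, 0.074, 0.002], [-0.002, 0.002, -1.0]]
force: [-1.0, -0.3, 0.3]
opening: 1.0
```

```bash
python3 - <<'E'
from h import *
go((.494,-.236,.098),-94.3)
s=bot.capture("scene");t=bot.capture("top")
cv2.imwrite("pics/g1.png",np.hstack([cv2.resize(s[120:270,110:240],(390,450),interpolation=cv2.INTER_CUBIC),cv2.resize(t[180:330,330:460],(390,450),interpolation=cv2.INTER_CUBIC)])[:,:,::-1])
E
```

```text
t 1.18 pos [ 0.4938 -0.2353  0.1895] yaw -94.22 tilt 0.0031 open 1.0002 F [-1.04 -0.34  0.29] M [0.003 0.058 0.028]
dx 0.09 dy -0.05 dz 9.15 twist 0.08
```

View pics/g1.png

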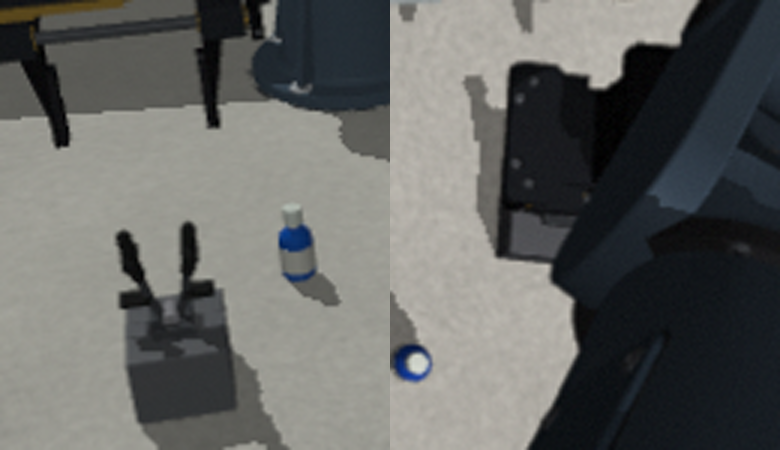

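The fingers straddle the handles in the scene view, with fingertips at about (130.7,168.3) and (181,161.7). I'll check the projected TCP against that, then descend.

```bash
python3 - <<'E'
from h import *
s=bot.read_state();p=s["position"];x=s["tcp_rot"][:,0]
print(proj("scene",[p,p+.0435*x,p-.0435*x,p+.0585*x,p-.0585*x]))
E
```

```text
[[157.59328696 173.28517838]
 [134.94758839 176.18399014]
 [179.76010216 170.4401626 ]
 [127.02275694 177.19661227]
 [187.29749518 169.47106496]]
```

arm_command([
  {"claw":1,"dx":0.1,"dy":-0.05,"dz":2.5,"twist":0},
  {"claw":1,"dx":0.1,"dy":-0.05,"dz":5,"twist":0},
  {"claw":1,"dx":0.1,"dy":-0.05,"dz":7,"twist":0},
  {"claw":1,"dx":0.1,"dy":-0.05,"dz":8.5,"twist":0},
  {"claw":1,"dx":0.1,"dy":-0.05,"dz":9.2,"twist":0},
  {"claw":1,"dx":0.1,"dy":-0.05,"dz":9.2,"twist":0},
  {"claw":1,"dx":0.1,"dy":-0.05,"dz":9.2,"twist":0},
])

```text
time_s: 1.87
position: [0.4931, -0.2388, 0.0978]
tcp_rot: [[-0.079, -0.997, -0.002], [-0.997, 0.079, 0.002], [-0.002, 0.002, -1.0]]
force: [-0.4, 0.2, 0.8]
opening: 1.001
```

```bash
python3 - <<'E'
from h import *
go((.494,-.236,.098),-94.3)
s=bot.capture("scene")
cv2.imwrite("pics/g2.png",cv2.resize(s[160:260,110:220],(660,600),interpolation=cv2.INTER_CUBIC)[:,:,::-1])
E
```

```text
t 1.87 pos [ 0.4931 -0.2388  0.0978] yaw -94.51 tilt 0.0027 open 1.0013 F [-0.4   0.17  0.84] M [ 0.057  0.018 -0.014]
dx -0.29 dy -0.07 dz -0.02 twist -0.21
```

View pics/g2.png

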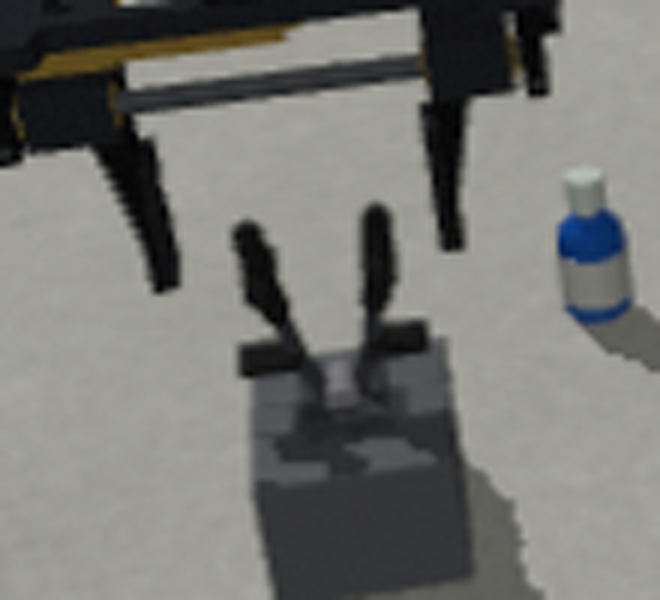

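```bash
python3 - <<'E'
from h import *
for i in range(3):
    s=bot.read_state();print(s["time_s"],s["position"],s["qvel"].round(2))
p=s["position"];x=s["tcp_rot"][:,0];y=s["tcp_rot"][:,1]
print(proj("scene",[p,p+.0435*x,p-.0435*x,p+.0585*x,p-.0585*x]))
t=bot.capture("top")
cv2.imwrite("pics/g3.png",cv2.resize(t[180:330,330:480],(600,600),interpolation=cv2.INTER_CUBIC)[:,:,::-1])
s=bot.read_state();print(s["time_s"],s["position"],s["qvel"].round(2))
E
```

```text
1.9167 [ 0.49366806 -0.23891659  0.09836725] [ 0.65 -0.81 -0.36 -0.03 -0.03  0.08]
1.9167 [ 0.49366806 -0.23891659  0.09836725] [ 0.65 -0.81 -0.36 -0.03 -0.03  0.08]
1.9167 [ 0.49366806 -0.23891659  0.09836725] [ 0.65 -0.81 -0.36 -0.03 -0.03  0.08]
[[163.69916294 211.4090144 ]
 [142.26467946 214.50685918]
 [184.70494128 208.3719616 ]
 [134.76988754 215.58977171]
 [191.85291171 207.33822981]]
1.9667 [ 0.49394105 -0.23884929  0.0986878 ] [ 0.44 -0.48 -0.1  -0.01 -0.15  0.11]
```

View pics/g3.png

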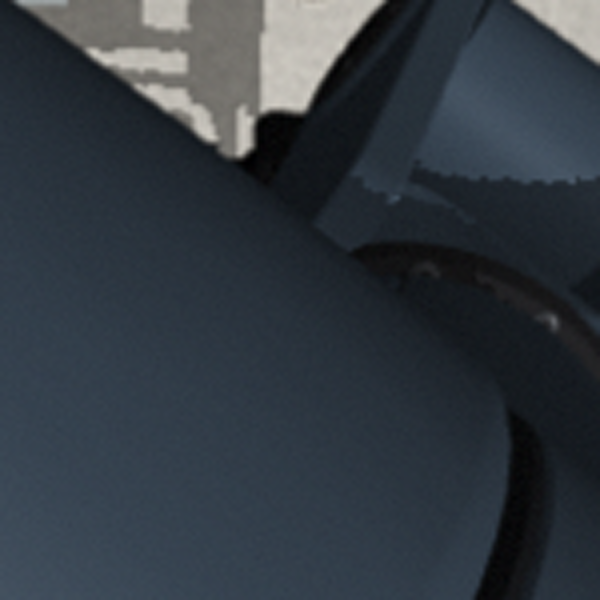

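The fingertips sit about 6.5 px higher than the projected TCP. That looks like the open linkage fingers swinging up and shortening, so I'll check it again when they close. I'll centre up and go slightly lower.

```bash
python3 -c "
from h import *
go((.494,-.236,.096),-94.3)"
```

```text
t 1.97 pos [ 0.4939 -0.2388  0.0987] yaw -94.46 tilt 0.0009 open 0.9989 F [0.92 0.43 0.43] M [0.039 0.051 0.054]
dx -0.28 dy 0.02 dz 0.27 twist -0.16
```

arm_command([
  {"claw":1,"dx":-0.3,"dy":0,"dz":0.3,"twist":-0.2},
  {"claw":1,"dx":-0.3,"dy":0,"dz":0.3,"twist":-0.2},
  {"claw":1,"dx":-0.3,"dy":0,"dz":0.3,"twist":-0.2},
  {"claw":1,"dx":-0.3,"dy":0,"dz":0.3,"twist":-0.2},
])

```text
time_s: 2.3
position: [0.4944, -0.2358, 0.0961]
tcp_rot: [[-0.074, -0.997, 0.001], [-0.997, 0.074, 0.0], [-0.0, -0.001, -1.0]]
force: [1.8, 0.4, 0.4]
opening: 0.999
```

```bash
python3 -c "
from h import *
go((.494,-.236,.096),-94.3)"
```

```text
t 2.30 pos [ 0.4944 -0.2358  0.0961] yaw -94.24 tilt 0.0009 open 0.9988 F [1.84 0.43 0.42] M [0.022 0.044 0.013]
dx 0.02 dy 0.04 dz 0.01 twist 0.06
```

arm_command([
  {"claw":0.75},
  {"claw":0.65},
  {"claw":0.62},
  {"claw":0.59},
  {"claw":0.58},
  {"claw":0.58},
  {"claw":0.58},
  {"claw":0.58},
])

```text
$.plan[0]: bad value
```

```bash
python3 - <<'E'
from h import *
go((.494,-.236,.096),-94.3)
s=bot.capture("scene")
cv2.imwrite("pics/g4.png",cv2.resize(s[160:260,110:220],(660,600),interpolation=cv2.INTER_CUBIC)[:,:,::-1])
E
```

```text
t 2.30 pos [ 0.4944 -0.2358  0.0961] yaw -94.24 tilt 0.0009 open 0.9988 F [1.84 0.43 0.42] M [0.022 0.044 0.013]
dx 0.02 dy 0.04 dz 0.01 twist 0.06
```

View pics/g4.png

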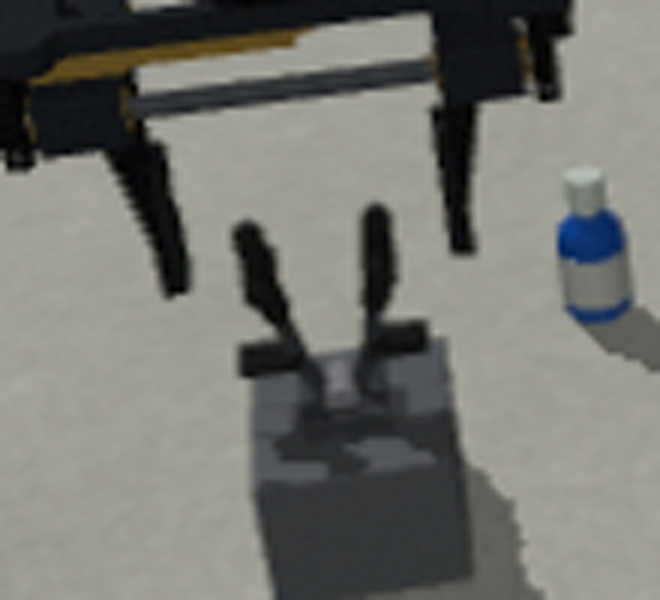

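arm_command([
  {"claw":0.75,"dx":0,"dy":0,"dz":0,"twist":0},
  {"claw":0.65,"dx":0,"dy":0,"dz":0,"twist":0},
  {"claw":0.62,"dx":0,"dy":0,"dz":0,"twist":0},
  {"claw":0.62,"dx":0,"dy":0,"dz":0,"twist":0},
  {"claw":0.62,"dx":0,"dy":0,"dz":0,"twist":0},
  {"claw":0.62,"dx":0,"dy":0,"dz":0,"twist":0},
])

```text
time_s: 2.85
position: [0.4943, -0.2358, 0.096]
tcp_rot: [[-0.074, -0.997, 0.001], [-0.997, 0.074, 0.0], [-0.001, -0.001, -1.0]]
force: [0.3, -0.1, -0.7]
opening: 0.657
```

```bash
python3 - <<'E'
from h import *
go((.494,-.236,.096),-94.3)
s=bot.capture("scene")
cv2.imwrite("pics/g5.png",cv2.resize(s[160:260,110:220],(660,600),interpolation=cv2.INTER_CUBIC)[:,:,::-1])
E
```

```text
t 2.85 pos [ 0.4943 -0.2358  0.096 ] yaw -94.25 tilt 0.0008 open 0.6574 F [ 0.29 -0.08 -0.73] M [-0.007  0.042 -0.029]
dx 0.02 dy 0.03 dz -0.00 twist 0.05
```

View pics/g5.png

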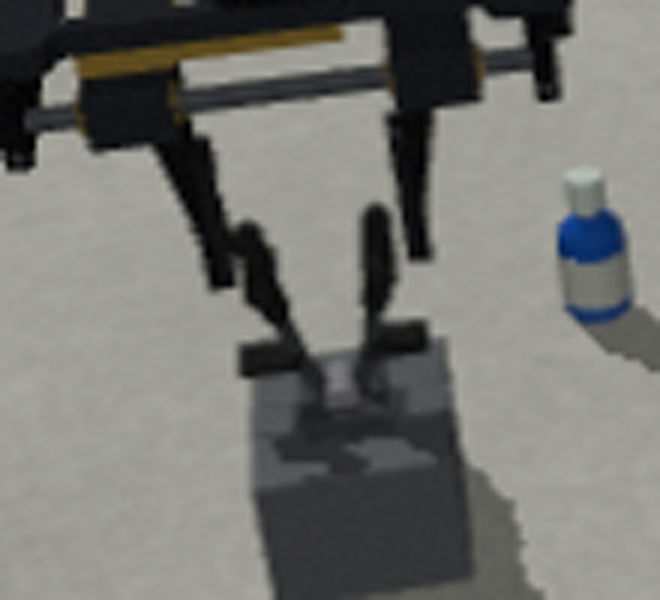

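The fingers ride on a rail, so they don't swing in an arc. Their visible ends at (146.7,208) and (180,203) are still about 7 px above the projected TCP, and I need to resolve this before gripping.

```bash
python3 - <<'E'
from h import *
np.set_printoptions(precision=3,suppress=True)
s=bot.read_state();p=s["position"];x=s["tcp_rot"][:,0];z=np.array([0,0,1])
print(proj("scene",[p+.03*x,p-.03*x,p+.03*x+.019*z,p-.03*x+.019*z,p+.07*z]))
print("body check at start view",onz("top",(370,224.7),.318),onz("top",(370,224.7),.27))
im=bot.capture("scene")
c=im[180:230,130:200].astype(float);c=np.clip((c-c.min())*1.6,0,255).astype(np.uint8)
cv2.imwrite("pics/g6.png",cv2.resize(c,(770,550),interpolation=cv2.INTER_NEAREST)[:,:,::-1])
E
```

```text
[[150.711 214.393]
 [179.903 210.112]
 [149.147 206.835]
 [178.673 202.611]
 [160.106 183.673]]
body check at start view [ 0.499 -0.146  0.318] [ 0.507 -0.156  0.27 ]
```

View pics/g6.png

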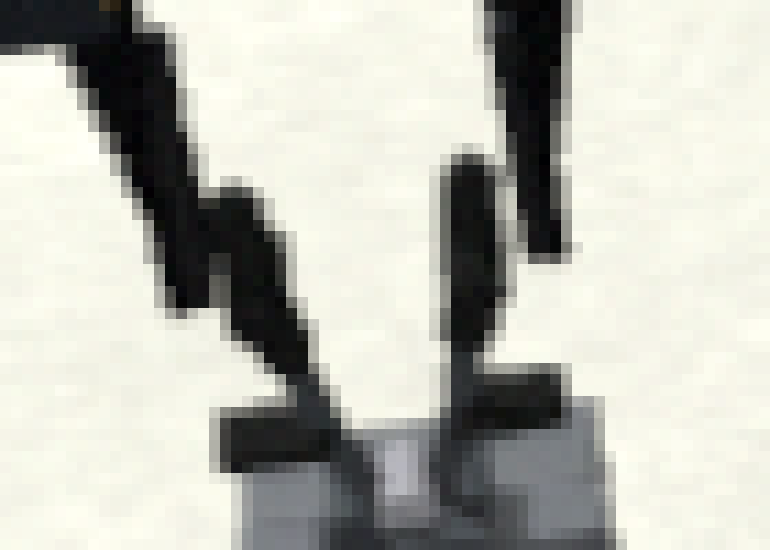

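The visible finger ends sit about 17 mm above the reported TCP, which is level with the bars' middle. A gentle contact test will settle it: lower slowly and watch the force. The guards are about 84 mm up and 33 mm out, and the fingers are only 57 mm apart.

arm_command([
  {"claw":0.65,"dx":0,"dy":0,"dz":0.15,"twist":0},
  {"claw":0.65,"dx":0,"dy":0,"dz":0.3,"twist":0},
  {"claw":0.65,"dx":0,"dy":0,"dz":0.4,"twist":0},
  {"claw":0.65,"dx":0,"dy":0,"dz":0.4,"twist":0},
])

```text
time_s: 3.28
position: [0.4942, -0.2356, 0.0916]
tcp_rot: [[-0.074, -0.997, 0.0], [-0.997, 0.074, 0.001], [-0.001, -0.0, -1.0]]
force: [0.3, 0.0, 1.2]
opening: 0.646
```

arm_command([
  {"claw":0.65,"dx":0,"dy":0,"dz":0.1,"twist":0},
  {"claw":0.65,"dx":0,"dy":0,"dz":0.2,"twist":0},
  {"claw":0.65,"dx":0,"dy":0,"dz":0.2,"twist":0},
])

```text
time_s: 3.53
position: [0.494, -0.2356, 0.0894]
tcp_rot: [[-0.074, -0.997, -0.0], [-0.997, 0.074, 0.001], [-0.001, 0.0, -1.0]]
force: [0.0, -0.7, 1.2]
opening: 0.649
```

arm_command([
  {"claw":0.65,"dx":0,"dy":0,"dz":0.1,"twist":0},
  {"claw":0.65,"dx":0,"dy":0,"dz":0.2,"twist":0},
  {"claw":0.65,"dx":0,"dy":0,"dz":0.2,"twist":0},
])

```text
time_s: 3.78
position: [0.4939, -0.2355, 0.0872]
tcp_rot: [[-0.074, -0.997, -0.001], [-0.997, 0.074, 0.001], [-0.001, 0.001, -1.0]]
force: [-0.5, 0.3, -0.6]
opening: 0.651
```

arm_command([
  {"claw":0.65,"dx":0,"dy":0,"dz":0.1,"twist":0},
  {"claw":0.65,"dx":0,"dy":0,"dz":0.2,"twist":0},
  {"claw":0.65,"dx":0,"dy":0,"dz":0.2,"twist":0},
])

```text
time_s: 4.03
position: [0.4937, -0.2354, 0.085]
tcp_rot: [[-0.074, -0.997, -0.001], [-0.997, 0.074, 0.002], [-0.002, 0.001, -1.0]]
force: [0.5, 0.9, 0.3]
opening: 0.648
```

```bash
python3 - <<'E'
from h import *
go((.494,-.236,.096),-94.3)
im=bot.capture("scene")
c=im[180:230,130:200].astype(float);c=np.clip((c-c.min())*1.6,0,255).astype(np.uint8)
cv2.imwrite("pics/g7.png",cv2.resize(c,(770,550),interpolation=cv2.INTER_NEAREST)[:,:,::-1])
E
```

```text
t 4.03 pos [ 0.4937 -0.2354  0.085 ] yaw -94.25 tilt 0.0019 open 0.6478 F [0.5  0.89 0.31] M [0.023 0.019 0.031]
dx 0.06 dy -0.03 dz -1.10 twist 0.05
```

View pics/g7.png

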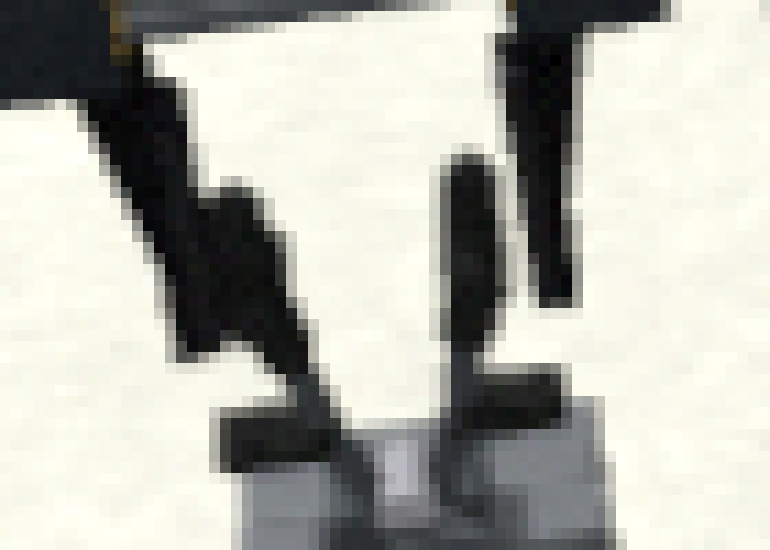

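There was no contact down to z = 0.085, and the fingers still show clear of the guards. So the real finger ends are about 17 mm above the reported TCP, and I'll work from visual and contact references. The fingers now span the bars, so I'll go 4 mm lower and close.

arm_command([
  {"claw":0.65,"dx":0.05,"dy":0,"dz":0.2,"twist":0},
  {"claw":0.65,"dx":0.05,"dy":0,"dz":0.4,"twist":0},
  {"claw":0.62,"dx":0.05,"dy":0,"dz":0.4,"twist":0},
  {"claw":0.6,"dx":0.05,"dy":0,"dz":0.4,"twist":0},
  {"claw":0.58,"dx":0.05,"dy":0,"dz":0.4,"twist":0},
  {"claw":0.58,"dx":0.05,"dy":0,"dz":0.4,"twist":0},
  {"claw":0.58,"dx":0.05,"dy":0,"dz":0.4,"twist":0},
  {"claw":0.58,"dx":0.05,"dy":0,"dz":0.4,"twist":0},
])

```text
time_s: 4.75
position: [0.4938, -0.236, 0.0812]
tcp_rot: [[-0.074, -0.997, -0.001], [-0.997, 0.074, 0.001], [-0.001, 0.001, -1.0]]
force: [-0.2, -0.6, 0.0]
opening: 0.585
```

```bash
python3 - <<'E'
from h import *
go((.494,-.236,.096),-94.3)
im=bot.capture("scene")
c=im[180:230,130:200].astype(float);c=np.clip((c-c.min())*1.6,0,255).astype(np.uint8)
cv2.imwrite("pics/g8.png",cv2.resize(c,(770,550),interpolation=cv2.INTER_NEAREST)[:,:,::-1])
E
```

```text
t 4.75 pos [ 0.4938 -0.236   0.0812] yaw -94.24 tilt 0.0015 open 0.5848 F [-0.25 -0.56  0.05] M [-0.037  0.089 -0.025]
dx -0.01 dy -0.02 dz -1.48 twist 0.06
```

View pics/g8.png

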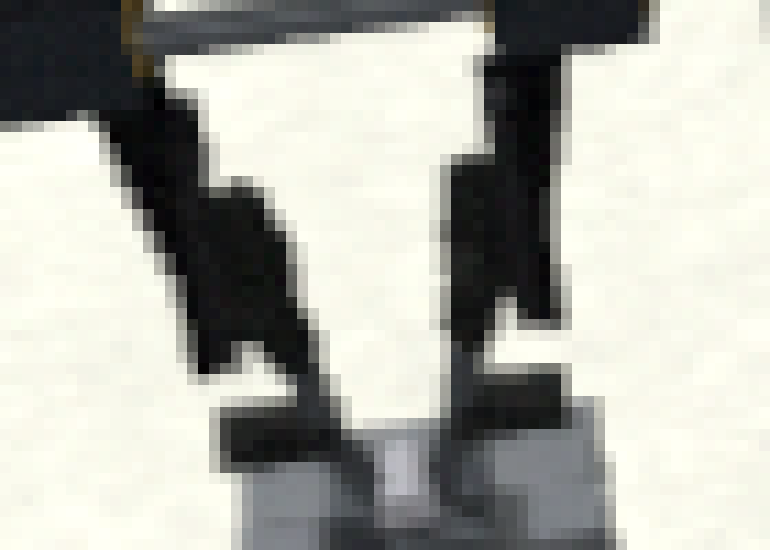

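The opening is 0.585 (50.9 mm), so both bars are gripped. Lifting now.

arm_command([
  {"claw":0.575,"dx":0,"dy":0,"dz":-0.3,"twist":0},
  {"claw":0.575,"dx":0,"dy":0,"dz":-1.0,"twist":0},
  {"claw":0.575,"dx":0,"dy":0,"dz":-2.5,"twist":0},
  {"claw":0.575,"dx":0,"dy":0,"dz":-4.5,"twist":0},
  {"claw":0.575,"dx":0,"dy":0,"dz":-6.5,"twist":0},
  {"claw":0.575,"dx":0,"dy":0,"dz":-8.5,"twist":0},
  {"claw":0.575,"dx":0,"dy":0,"dz":-9.5,"twist":0},
  {"claw":0.575,"dx":0,"dy":0,"dz":-9.5,"twist":0},
])

```text
time_s: 5.47
position: [0.4954, -0.2371, 0.1789]
tcp_rot: [[-0.074, -0.997, 0.004], [-0.997, 0.074, -0.002], [0.002, -0.004, -1.0]]
force: [0.1, -1.7, -0.8]
opening: 0.58
```

```bash
python3 - <<'E'
from h import *
# target: over the ring, keep z
go((.527,-.005,.17),-113.5)
im=bot.capture("scene")
crop(im,110,110,110,120,5,"l1.png")
E
```

```text
t 5.47 pos [ 0.4954 -0.2371  0.1789] yaw -94.24 tilt 0.0046 open 0.5799 F [ 0.13 -1.7  -0.81] M [0.023 0.044 0.024]
dx -23.38 dy -1.43 dz 0.86 twist 19.26
```

View pics/l1.png

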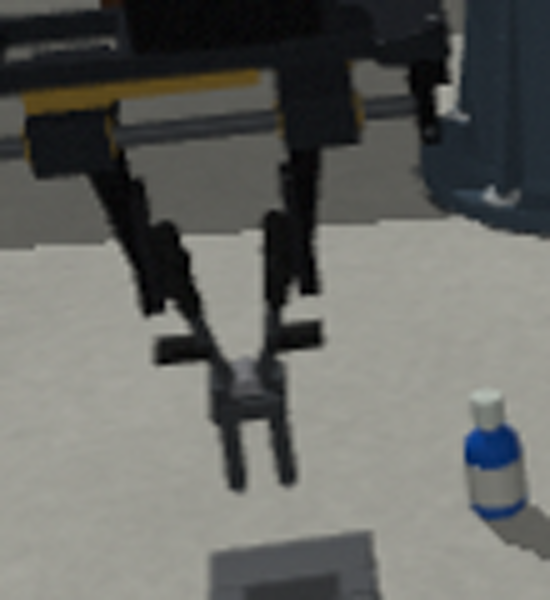

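Both jaws hang free, with tips at about (157.2,207.6) and (167.2,206.6). I'll check the tips against the TCP and then move over the ring.

```bash
python3 - <<'E'
from h import *
print(onz("scene",(157.2,207.6),.1087),onz("scene",(167.2,206.6),.1087),onz("scene",(162.2,207.1),.1087))
p=bot.read_state()["position"]; print(p)
E
```

```text
[ 0.49069559 -0.25032885  0.1087    ] [ 0.49388957 -0.2301801   0.1087    ] [ 0.49228975 -0.24027164  0.1087    ]
[ 0.49444921 -0.23651215  0.17731905]
```

arm_command([
  {"claw":0.575,"dx":-3.0,"dy":-0.2,"dz":0.1,"twist":3},
  {"claw":0.575,"dx":-7.0,"dy":-0.5,"dz":0.3,"twist":6},
  {"claw":0.575,"dx":-11.0,"dy":-0.7,"dz":0.5,"twist":9},
  {"claw":0.575,"dx":-15.0,"dy":-0.9,"dz":0.6,"twist":12},
  {"claw":0.575,"dx":-18.5,"dy":-1.1,"dz":0.7,"twist":15},
  {"claw":0.575,"dx":-21.5,"dy":-1.3,"dz":0.8,"twist":18},
  {"claw":0.575,"dx":-23.0,"dy":-1.4,"dz":0.9,"twist":19.3},
  {"claw":0.575,"dx":-23.4,"dy":-1.4,"dz":0.9,"twist":19.3},
])

```text
time_s: 6.18
position: [0.5242, -0.001, 0.1666]
tcp_rot: [[-0.396, -0.918, -0.002], [-0.918, 0.396, 0.001], [-0.0, 0.003, -1.0]]
force: [-0.3, 0.2, -1.5]
opening: 0.579
```

```bash
python3 - <<'E'
from h import *
go((.527,-.005,.17),-113.5)
E
```

```text
t 6.18 pos [ 0.5242 -0.001   0.1666] yaw -113.35 tilt 0.0026 open 0.5786 F [-0.31  0.18 -1.47] M [ 0.036  0.059 -0.011]
dx 0.26 dy -0.41 dz -0.34 twist 0.15
```

arm_command([
  {"claw":0.575,"dx":0.2,"dy":-0.4,"dz":1.5,"twist":0.1},
  {"claw":0.575,"dx":0.3,"dy":-0.4,"dz":3.0,"twist":0.1},
  {"claw":0.575,"dx":0.3,"dy":-0.4,"dz":4.5,"twist":0.1},
  {"claw":0.575,"dx":0.3,"dy":-0.4,"dz":5.6,"twist":0.1},
  {"claw":0.575,"dx":0.3,"dy":-0.4,"dz":6.0,"twist":0.1},
  {"claw":0.575,"dx":0.3,"dy":-0.4,"dz":6.0,"twist":0.1},
  {"claw":0.575,"dx":0.3,"dy":-0.4,"dz":6.0,"twist":0.1},
])

```text
time_s: 6.77
position: [0.5264, -0.0059, 0.1063]
tcp_rot: [[-0.398, -0.917, -0.003], [-0.917, 0.398, 0.001], [-0.0, 0.003, -1.0]]
force: [-0.8, -1.0, -1.4]
opening: 0.576
```

```bash
python3 - <<'E'
from h import *
go((.527,-.005,.105),-113.5)
im=bot.capture("scene")
c=np.clip(im[190:240,250:310].astype(float)*2.2,0,255).astype(np.uint8)
cv2.imwrite("pics/r1.png",cv2.resize(c,(720,600),interpolation=cv2.INTER_CUBIC)[:,:,::-1])
t=bot.capture("top")
crop(t,230,200,90,80,7,"r1t.png")
E
```

```text
t 6.77 pos [ 0.5264 -0.0059  0.1063] yaw -113.47 tilt 0.0033 open 0.5762 F [-0.84 -1.04 -1.44] M [ 0.06   0.055 -0.027]
dx -0.10 dy -0.02 dz 0.13 twist 0.03
```

View pics/r1.png

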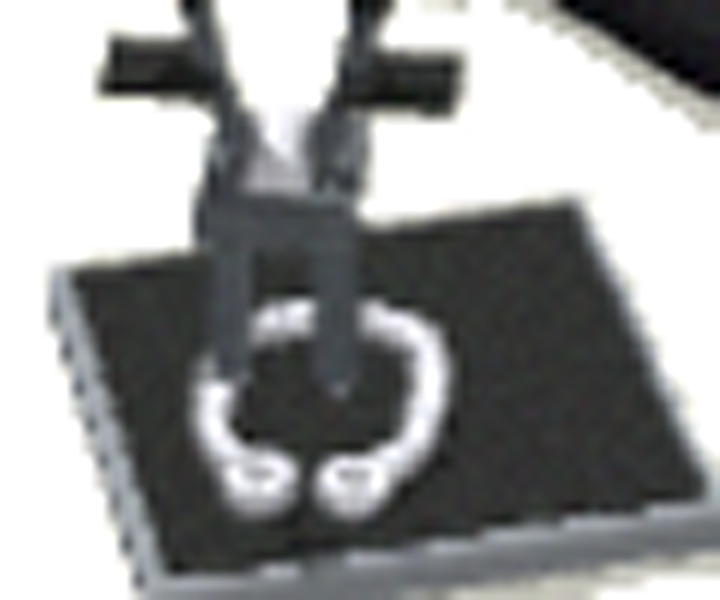

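View pics/r1t.png

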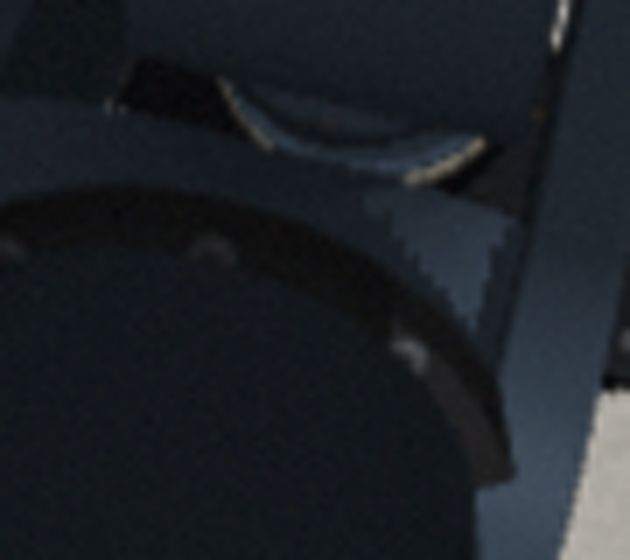

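In the scene view the eye holes are at about (271.4,228.9) and (278.9,229.3), with the tips hanging at (269.4,221.0) and (278.0,221.9).

```bash
python3 - <<'E'
from h import *
np.set_printoptions(precision=4,suppress=True)
e=[onz("scene",(271.4,228.9),.017),onz("scene",(278.9,229.3),.017)];print("eyes",e,(e[0]+e[1])/2)
for z in(.036,.032):
    q=[onz("scene",(269.4,221.0),z),onz("scene",(278.0,221.9),z)];print(z,q,(q[0]+q[1])/2,np.linalg.norm(q[0]-q[1]))
p=bot.read_state();print(p["position"])
E
```

```text
eyes [array([ 0.5226, -0.0131,  0.017 ]), array([0.5298, 0.0026, 0.017 ])] [ 0.5262 -0.0052  0.017 ]
0.036 [array([ 0.5171, -0.0156,  0.036 ]), array([0.527 , 0.0017, 0.036 ])] [ 0.522  -0.0069  0.036 ] 0.019932367966938553
0.032 [array([ 0.5116, -0.014 ,  0.032 ]), array([0.5216, 0.0034, 0.032 ])] [ 0.5166 -0.0053  0.032 ] 0.020063806637152584
[ 0.5271 -0.0058  0.1071]
```

The scene and top estimates of the eyes agree within 0.8 mm. The tips sit about 4 mm back in +x, so I'll shift, come down to about 6 mm above the ring and relax the claw slightly.

```bash
python3 - <<'E'
from h import *
go((.5306,-.0042,.094),-113.0)
E
```

```text
t 6.87 pos [ 0.5271 -0.0058  0.1071] yaw -113.46 tilt 0.0013 open 0.5794 F [ 0.77  0.16 -1.24] M [ 0.041  0.039 -0.037]
dx -0.28 dy -0.26 dz 1.31 twist -0.46
```

arm_command([
  {"claw":0.585,"dx":-0.28,"dy":-0.26,"dz":0.3,"twist":-0.4},
  {"claw":0.585,"dx":-0.28,"dy":-0.26,"dz":0.6,"twist":-0.4},
  {"claw":0.585,"dx":-0.28,"dy":-0.26,"dz":0.9,"twist":-0.4},
  {"claw":0.585,"dx":-0.28,"dy":-0.26,"dz":1.2,"twist":-0.4},
  {"claw":0.585,"dx":-0.28,"dy":-0.26,"dz":1.3,"twist":-0.4},
  {"claw":0.585,"dx":-0.28,"dy":-0.26,"dz":1.3,"twist":-0.4},
  {"claw":0.585,"dx":-0.28,"dy":-0.26,"dz":1.3,"twist":-0.4},
  {"claw":0.585,"dx":-0.28,"dy":-0.26,"dz":1.3,"twist":-0.4},
])

```text
time_s: 7.53
position: [0.5306, -0.0042, 0.0941]
tcp_rot: [[-0.392, -0.92, -0.001], [-0.92, 0.392, 0.001], [-0.0, 0.001, -1.0]]
force: [-0.8, -0.1, -0.9]
opening: 0.589
```

```bash
python3 - <<'E'
from h import *
go((.5306,-.0042,.094),-113.0)
im=bot.capture("scene")
c=np.clip(im[195:235,255:303].astype(float)*2.2,0,255).astype(np.uint8)
cv2.imwrite("pics/r2.png",cv2.resize(c,None,fx=15,fy=15,interpolation=cv2.INTER_CUBIC)[:,:,::-1])
E
```

```text
t 7.53 pos [ 0.5306 -0.0042  0.0941] yaw -113.06 tilt 0.0014 open 0.5887 F [-0.76 -0.06 -0.88] M [ 0.064 -0.004  0.037]
dx 0.00 dy 0.00 dz 0.01 twist -0.06
```

View pics/r2.png

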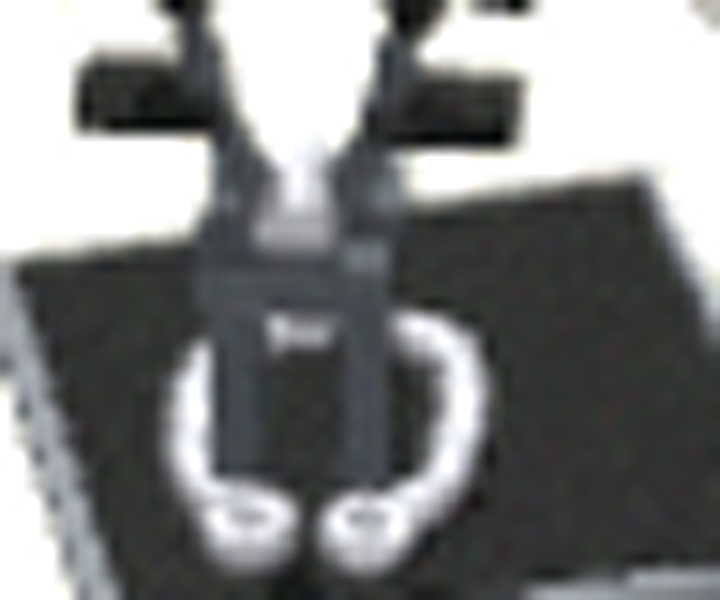

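```bash
python3 - <<'E'
from h import *
np.set_printoptions(precision=4,suppress=True)
P=lambda X,Y:(255+(X-7)/15,195+(Y-7)/15)
for n,a,b,z in(("eyes",(248,517),(367,520),.017),("jawfront",(237,474),(365,482),.0284)):
    A=onz("scene",P(*a),z);B=onz("scene",P(*b),z);print(n,A,B,(A+B)/2)
im=bot.capture("scene");g=cv2.cvtColor(im,cv2.COLOR_RGB2GRAY);print(g[222:232,266:284])
E
```

```text
eyes [ 0.5227 -0.0139  0.017 ] [0.5295 0.0029 0.017 ] [ 0.5261 -0.0055  0.017 ]
jawfront [ 0.5266 -0.0165  0.0284] [0.535  0.001  0.0284] [ 0.5308 -0.0077  0.0284]
[[ 73 113 115  35  35  32  25  24  23  23  24  25  33  34  33  19  24  30]
 [ 69 109 101  38  33  32  27  25  24  24  23  23  32  33  33  19  23  41]
 [ 75 111  90  39  33  33  25  23  25  24  23  25  33  33  33  18  26  49]
 [ 70 114 104  38  33  32  25  22  24  25  24  28  34  34  32  20  25  55]
 [ 54  99 106  41  36  34  25  24  24  27  24  28  34  33  33  21  37  83]
 [ 41  76 104 104  83  78  61  41  24  23  22  28  39  47  37  72 106 107]
 [ 29  52  75  96  92  96 110 101  60  23  33  72 102  88 105 107 103  92]
 [ 24  35  74 128  90  77  85 109  82  26  62 112  79  77  86 120  90  68]
 [ 24  25  54 101 109  98 106  92  57  30  65 105 107  90  97 129  71  27]
 [ 23  24  42  72  81  79  80  70  45  22  52  76  91  88  92  80  42  16]]
```

Allowing for the jaws' half depth, their middle is within about 0.7 mm of the eyes. Descending with force checks.

arm_command([
  {"claw":0.585,"dx":-0.03,"dy":0.03,"dz":0.2,"twist":0},
  {"claw":0.585,"dx":-0.03,"dy":0.03,"dz":0.4,"twist":0},
  {"claw":0.585,"dx":-0.03,"dy":0.03,"dz":0.6,"twist":0},
  {"claw":0.585,"dx":-0.03,"dy":0.03,"dz":0.75,"twist":0},
  {"claw":0.585,"dx":-0.03,"dy":0.03,"dz":0.8,"twist":0},
  {"claw":0.585,"dx":-0.03,"dy":0.03,"dz":0.8,"twist":0},
])

```text
time_s: 8.13
position: [0.5308, -0.0039, 0.0864]
tcp_rot: [[-0.392, -0.92, -0.0], [-0.92, 0.392, 0.001], [-0.001, 0.0, -1.0]]
force: [-0.9, 0.3, 2.0]
opening: 0.587
```

arm_command([
  {"claw":0.585,"dx":0,"dy":0,"dz":0.05,"twist":0},
  {"claw":0.585,"dx":0,"dy":0,"dz":0.1,"twist":0},
  {"claw":0.585,"dx":0,"dy":0,"dz":0.15,"twist":0},
  {"claw":0.585,"dx":0,"dy":0,"dz":0.15,"twist":0},
])

```text
time_s: 8.47
position: [0.5318, -0.0041, 0.0859]
tcp_rot: [[-0.392, -0.92, 0.002], [-0.92, 0.392, 0.0], [-0.001, -0.002, -1.0]]
force: [-1.1, -0.0, 6.9]
opening: 0.587
```

```bash
python3 - <<'E'
from h import *
go((.5306,-.0042,.0827),-113.0)
im=bot.capture("scene")
c=np.clip(im[195:235,255:303].astype(float)*2.2,0,255).astype(np.uint8)
cv2.imwrite("pics/r3.png",cv2.resize(c,None,fx=15,fy=15,interpolation=cv2.INTER_CUBIC)[:,:,::-1])
E
```

```text
t 8.47 pos [ 0.5318 -0.0041  0.0859] yaw -113.06 tilt 0.0021 open 0.5866 F [-1.14 -0.03  6.94] M [ 0.059  0.154 -0.003]
dx 0.06 dy 0.11 dz 0.31 twist -0.06
```

View pics/r3.png

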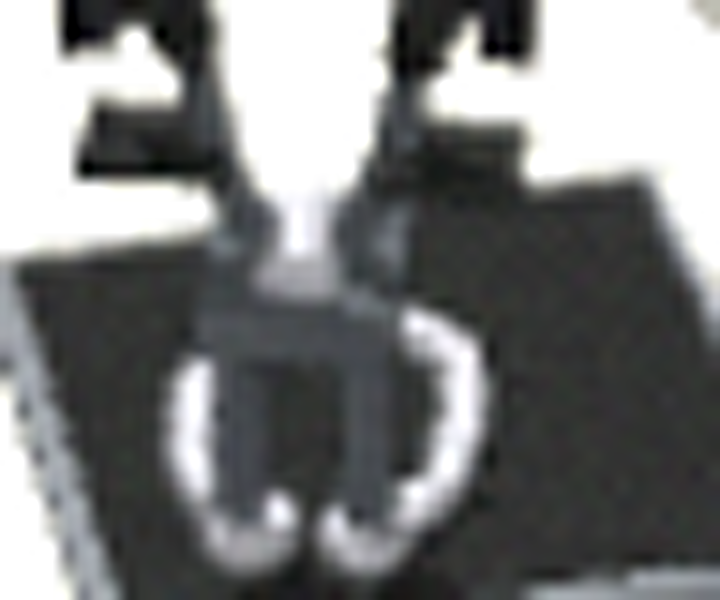

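Contact came at reading 0.0864, about 4 mm too early, so the tips are standing on the eye rims. With the tip height now known (17 mm), I'll recompute the offset.

```bash
python3 - <<'E'
from h import *
np.set_printoptions(precision=4,suppress=True)
P=lambda X,Y:(255+(X-7)/15,195+(Y-7)/15)
im=bot.capture("scene");g=cv2.cvtColor(im,cv2.COLOR_RGB2GRAY);print(g[222:234,266:284])
for ya in(510,518,525):
  A=onz("scene",P(240,ya),.0215);B=onz("scene",P(366,ya+5),.0215);print(ya,(A+B)/2-.0045*np.array([.92,-.39,0]))
# where would jaw front bottom edge project if pins were centred over eyes at tip z .017
for e in((.5227,-.0137),(.5297,.0027)):
  print((proj("scene",[[e[0]+.0041,e[1]-.0018,.0215]])-[255,195])*15+7)
E
```

```text
[[ 73 111 106  39  34  31  30  23  23  23  25  23  36  35  32  24  24  28]
 [ 68 109  99  51  33  33  29  23  23  23  21  21  35  33  33  23  22  41]
 [ 76 111  91  46  34  33  31  22  23  23  25  22  35  35  32  24  25  48]
 [ 71 114 104  43  34  33  29  21  24  24  21  20  34  32  32  24  26  56]
 [ 56 100 107  51  33  33  27  22  26  23  24  30  34  34  33  23  39  83]
 [ 41  76  99  52  33  34  32  41  24  23  23  29  36  35  37  58 107 106]
 [ 29  53  68  41  34  33  54 112  69  24  29  47  34  33  36  59 104  91]
 [ 24  33  62  77  50  38  61 112  83  28  54  86  34  34  47  89  90  68]
 [ 22  24  50  86  65  67  67  76  56  28  67 106  74  63  47  62  55  27]
 [ 24  23  42  71  73  74  71  66  47  23  53  77  83  73  67  64  37  13]
 [ 23  23  29  44  59  64  58  45  22  17  32  51  77  75  68  44  19  22]
 [ 22  25  24  27  32  31  25  19  14  13  24  26  33  39  30  18  13  13]]
510 [ 0.5261 -0.0057  0.0215]
518 [ 0.5281 -0.0063  0.0215]
525 [ 0.5298 -0.0068  0.0215]
[[245.128  510.2826]]
[[362.55   514.6308]]
```

```bash
python3 - <<'E'
from h import *
np.set_printoptions(precision=4,suppress=True)
A=onz("scene",(270.7,229.35),.017);B=onz("scene",(278.6,229.6),.017);print(A,B,(A+B)/2-.0017*np.array([.92,-.39,0]))
A=onz("scene",(270.6,228.4),.0215);B=onz("scene",(278.7,228.6),.0215);print((A+B)/2-.0045*np.array([.92,-.39,0]))
E
```

```text
[ 0.5237 -0.0151  0.017 ] [0.5306 0.0016 0.017 ] [ 0.5256 -0.0061  0.017 ]
[ 0.5253 -0.0056  0.0215]
```

The pins estimate at (0.5255,-0.006) and the eyes at (0.526–0.527,-0.0053). I'll lift 2 mm, shift about 1 mm in +x and 0.5 mm in +y, and try again.

```bash
python3 - <<'E'
from h import *
go((.532,-.0035,.088),-113.0)
E
```

```text
t 8.57 pos [ 0.5318 -0.0041  0.0859] yaw -113.06 tilt 0.0021 open 0.5859 F [ 0.01 -0.43  6.76] M [0.042 0.072 0.045]
dx -0.06 dy 0.00 dz -0.21 twist -0.06
```

arm_command([
  {"claw":0.585,"dx":-0.06,"dy":-0.02,"dz":-0.25,"twist":0},
  {"claw":0.585,"dx":-0.06,"dy":-0.02,"dz":-0.25,"twist":0},
  {"claw":0.585,"dx":-0.06,"dy":-0.02,"dz":-0.25,"twist":0},
  {"claw":0.585,"dx":-0.06,"dy":-0.02,"dz":-0.15,"twist":0},
  {"claw":0.585,"dx":-0.06,"dy":-0.02,"dz":0,"twist":0},
  {"claw":0.585,"dx":-0.06,"dy":-0.02,"dz":0.1,"twist":0},
  {"claw":0.585,"dx":-0.06,"dy":-0.02,"dz":0.15,"twist":0},
  {"claw":0.585,"dx":-0.06,"dy":-0.02,"dz":0.15,"twist":0},
])

```text
time_s: 9.23
position: [0.5341, -0.004, 0.0857]
tcp_rot: [[-0.392, -0.92, 0.006], [-0.92, 0.392, -0.001], [-0.002, -0.006, -1.0]]
force: [-0.1, 1.1, 9.7]
opening: 0.59
```

```bash
python3 - <<'E'
from h import *
go((.532,-.0035,.088),-113.0)
im=bot.capture("scene")
c=np.clip(im[195:235,255:303].astype(float)*2.2,0,255).astype(np.uint8)
cv2.imwrite("pics/r4.png",cv2.resize(c,None,fx=15,fy=15,interpolation=cv2.INTER_CUBIC)[:,:,::-1])
g=cv2.cvtColor(im,cv2.COLOR_RGB2GRAY);print(g[222:234,266:284])
E
```

```text
t 9.23 pos [ 0.5341 -0.004   0.0857] yaw -113.07 tilt 0.0062 open 0.5898 F [-0.1   1.06  9.71] M [ 0.09   0.08  -0.026]
dx 0.04 dy 0.21 dz -0.23 twist -0.07
[[ 76 112 106  37  33  35  33  22  23  24  24  28  39  33  32  25  23  27]
 [ 69 110 107  54  33  32  33  24  23  24  22  25  39  32  33  27  23  41]
 [ 77 112 100  51  34  34  33  23  25  24  23  27  39  33  32  26  26  49]
 [ 71 114 106  40  33  33  31  22  24  24  23  26  39  34  32  24  26  55]
 [ 52  92 108  64  34  34  33  22  24  22  24  28  40  33  34  27  35  74]
 [ 37  76 100  69  33  35  33  21  25  22  23  27  37  34  35  59 106 107]
 [ 29  51  70  60  33  34  45  82  69  24  37  70  39  32  35  62 103  92]
 [ 24  33  61  75  32  34  48  89  84  27  59 101  40  34  37  58  91  68]
 [ 23  26  49  90  86  54  56  72  55  32  69 108  66  42  42  57  56  28]
 [ 22  26  41  71  78  73  71  66  47  23  52  76  81  70  67  66  36  13]
 [ 25  25  29  44  61  63  60  43  22  15  31  50  74  74  68  43  21  21]
 [ 25  24  24  27  31  31  25  19  11  15  22  27  34  39  29  21  13  17]]
```

View pics/r4.png

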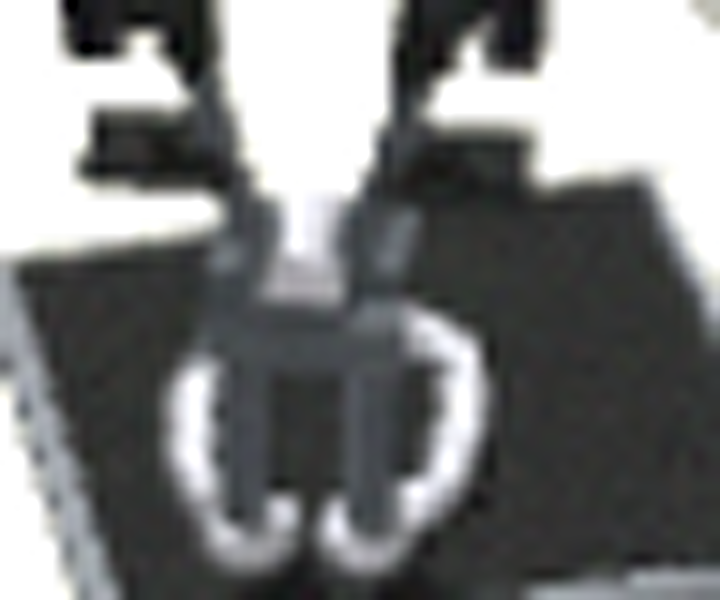

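```bash
python3 - <<'E'
from h import *
np.set_printoptions(precision=2,suppress=True)
for z in(.0215,.017):
  for e in((.5227,-.0137),(.5297,.0027)):
    print(z,proj("scene",[[e[0]+.0041,e[1]-.0018,z]]))
# pin bottom front at tip z .017
  print()
for e in((.5227,-.0137),(.5297,.0027)): print(proj("scene",[[e[0]+.0018,e[1]-.0008,.017]]))
E
```

```text
0.0215 [[270.88 228.55]]
0.0215 [[278.7  228.84]]

0.017 [[270.93 230.15]]
0.017 [[278.74 230.44]]

[[271.05 229.49]]
[[278.85 229.78]]
```

```bash
python3 - <<'E'
from h import *
np.set_printoptions(precision=3,suppress=True)
p=np.array([.527,-.005,.017]);a=proj("scene",[p,p+[.001,0,0],p+[0,.001,0]]);J=np.stack([a[1]-a[0],a[2]-a[0]],1);print("px/mm",J)
want=np.array([[271.05,229.49],[278.85,229.78]]).mean(0)
for o,t in(([[270.7,229.4],[278.6,229.6]],(.5318,-.0041)),([[271.4,230.3],[279.2,230.3]],(.5341,-.004))):
    d=np.linalg.solve(J,want-np.mean(o,0));print(d,np.array(t)+d/1000)
E
```

```text
px/mm [[ 0.133  0.418]
 [ 0.246 -0.087]]
[0.722 0.488] [ 0.533 -0.004]
[-2.695  0.02 ] [ 0.531 -0.004]
```

The first contact was about 0.7 mm short in x, and the second slid about 2 mm too far under load. The best TCP is about (0.532,-0.0038), so I'll lift, start short and sweep slowly forward under light pressure.

arm_command([
  {"claw":0.585,"dx":0.1,"dy":0.2,"dz":-0.3,"twist":0},
  {"claw":0.585,"dx":0.1,"dy":0.35,"dz":-0.3,"twist":0},
  {"claw":0.585,"dx":0.1,"dy":0.35,"dz":-0.3,"twist":0},
  {"claw":0.585,"dx":0.1,"dy":0.35,"dz":-0.3,"twist":0},
])

```text
time_s: 9.62
position: [0.5297, -0.0034, 0.0883]
tcp_rot: [[-0.392, -0.92, 0.005], [-0.92, 0.392, -0.0], [-0.002, -0.004, -1.0]]
force: [-0.5, 0.3, -0.7]
opening: 0.589
```

```bash
python3 - <<'E'
from h import *
go((.5305,-.0035,.0855),-113.0)
go((.5325,-.0040,.0855),-113.0)
E
```

```text
t 9.62 pos [ 0.5297 -0.0034  0.0883] yaw -113.07 tilt 0.0047 open 0.5893 F [-0.49  0.32 -0.68] M [ 0.08   0.061 -0.01 ]
dx -0.02 dy -0.08 dz 0.28 twist -0.07
t 9.62 pos [ 0.5297 -0.0034  0.0883] yaw -113.07 tilt 0.0047 open 0.5893 F [-0.49  0.32 -0.68] M [ 0.08   0.061 -0.01 ]
dx -0.05 dy -0.28 dz 0.28 twist -0.07
```

arm_command([
  {"claw":0.585,"dx":0,"dy":-0.06,"dz":0.15,"twist":0},
  {"claw":0.585,"dx":-0.01,"dy":-0.06,"dz":0.25,"twist":0},
  {"claw":0.585,"dx":-0.02,"dy":-0.1,"dz":0.28,"twist":0},
  {"claw":0.585,"dx":-0.02,"dy":-0.13,"dz":0.3,"twist":0},
  {"claw":0.585,"dx":-0.03,"dy":-0.16,"dz":0.3,"twist":0},
  {"claw":0.585,"dx":-0.03,"dy":-0.19,"dz":0.3,"twist":0},
  {"claw":0.585,"dx":-0.03,"dy":-0.22,"dz":0.32,"twist":0},
  {"claw":0.585,"dx":-0.03,"dy":-0.24,"dz":0.35,"twist":0},
])

```text
time_s: 10.28
position: [0.5321, -0.004, 0.0848]
tcp_rot: [[-0.392, -0.92, 0.005], [-0.92, 0.392, -0.0], [-0.002, -0.004, -1.0]]
force: [-0.2, -0.2, -0.3]
opening: 0.586
```

```bash
python3 - <<'E'
from h import *
go((.5325,-.0040,.0855),-113.0)
E
```

```text
t 10.28 pos [ 0.5321 -0.004   0.0848] yaw -113.07 tilt 0.0047 open 0.5863 F [-0.18 -0.17 -0.26] M [ 0.1    0.06  -0.025]
dx -0.02 dy -0.04 dz -0.07 twist -0.07
```

It's at z = 0.0848 with no force, below the earlier contact height, so the pins have dropped in. Pressing down to the shoulder gently.

arm_command([
  {"claw":0.585,"dx":0,"dy":0,"dz":0.05,"twist":0},
  {"claw":0.585,"dx":0,"dy":0,"dz":0.1,"twist":0},
  {"claw":0.585,"dx":0,"dy":0,"dz":0.15,"twist":0},
  {"claw":0.585,"dx":0,"dy":0,"dz":0.2,"twist":0},
  {"claw":0.585,"dx":0,"dy":0,"dz":0.25,"twist":0},
  {"claw":0.585,"dx":0,"dy":0,"dz":0.25,"twist":0},
])

```text
time_s: 10.78
position: [0.5323, -0.0041, 0.0825]
tcp_rot: [[-0.392, -0.92, 0.005], [-0.92, 0.392, -0.0], [-0.002, -0.005, -1.0]]
force: [-0.0, 0.5, -0.3]
opening: 0.586
```

```bash
python3 - <<'E'
from h import *
go((.5325,-.0040,.0855),-113.0)
im=bot.capture("scene")
c=np.clip(im[195:235,255:303].astype(float)*2.2,0,255).astype(np.uint8)
cv2.imwrite("pics/r5.png",cv2.resize(c,None,fx=15,fy=15,interpolation=cv2.INTER_CUBIC)[:,:,::-1])
E
```

```text
t 10.78 pos [ 0.5323 -0.0041  0.0825] yaw -113.07 tilt 0.0052 open 0.5863 F [-0.03  0.45 -0.3 ] M [ 0.056  0.104 -0.067]
dx -0.02 dy -0.02 dz -0.30 twist -0.07
```

View pics/r5.png

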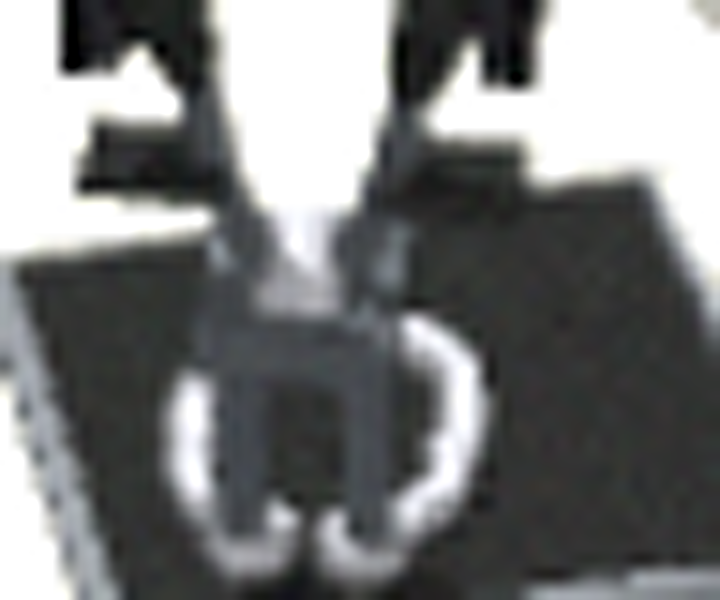

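arm_command([
  {"claw":0.585,"dx":0,"dy":0,"dz":0.05,"twist":0},
  {"claw":0.585,"dx":0,"dy":0,"dz":0.1,"twist":0},
  {"claw":0.585,"dx":0,"dy":0,"dz":0.13,"twist":0},
  {"claw":0.585,"dx":0,"dy":0,"dz":0.15,"twist":0},
  {"claw":0.585,"dx":0,"dy":0,"dz":0.15,"twist":0},
])

```text
time_s: 11.25
position: [0.5334, -0.0045, 0.0821]
tcp_rot: [[-0.392, -0.92, 0.008], [-0.92, 0.392, -0.001], [-0.002, -0.008, -1.0]]
force: [-0.6, 0.4, 7.4]
opening: 0.588
```

The shoulders have landed at z = 0.0822, which matches the text: 3.5–4 mm below the rim contact. Squeezing in steps.

arm_command([
  {"claw":0.57,"dx":0.03,"dy":0.05,"dz":0,"twist":0},
  {"claw":0.55,"dx":0.03,"dy":0.08,"dz":0,"twist":0},
  {"claw":0.53,"dx":0.03,"dy":0.08,"dz":0,"twist":0},
  {"claw":0.51,"dx":0.03,"dy":0.08,"dz":0,"twist":0},
  {"claw":0.49,"dx":0.03,"dy":0.08,"dz":0,"twist":0},
  {"claw":0.47,"dx":0.03,"dy":0.08,"dz":0,"twist":0},
  {"claw":0.45,"dx":0.03,"dy":0.08,"dz":0,"twist":0},
  {"claw":0.45,"dx":0.03,"dy":0.08,"dz":0,"twist":0},
])

```text
time_s: 11.92
position: [0.5335, -0.0055, 0.0832]
tcp_rot: [[-0.391, -0.92, 0.01], [-0.92, 0.391, -0.003], [-0.001, -0.01, -1.0]]
force: [-1.8, -2.7, 9.2]
opening: 0.466
```

```bash
python3 - <<'E'
from h import *
go((.5325,-.0040,.0855),-113.0)
im=bot.capture("scene")
c=np.clip(im[195:235,255:303].astype(float)*2.2,0,255).astype(np.uint8)
cv2.imwrite("pics/r6.png",cv2.resize(c,None,fx=15,fy=15,interpolation=cv2.INTER_CUBIC)[:,:,::-1])
E
```

```text
t 11.92 pos [ 0.5335 -0.0055  0.0832] yaw -113.02 tilt 0.0103 open 0.4660 F [-1.8  -2.66  9.25] M [-0.566  0.364 -0.048]
dx -0.10 dy 0.14 dz -0.24 twist -0.02
```

View pics/r6.png

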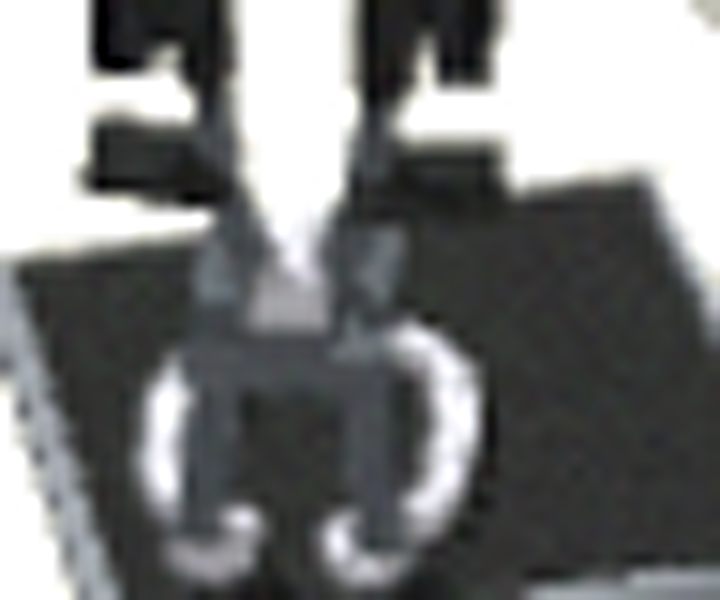

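The gap is visibly widening. I'll ease the downforce and keep squeezing.

arm_command([
  {"claw":0.44,"dx":0,"dy":0.05,"dz":-0.1,"twist":0},
  {"claw":0.43,"dx":0,"dy":0.1,"dz":-0.1,"twist":0},
  {"claw":0.42,"dx":0,"dy":0.1,"dz":-0.1,"twist":0},
  {"claw":0.41,"dx":0,"dy":0.1,"dz":-0.1,"twist":0},
  {"claw":0.4,"dx":0,"dy":0.1,"dz":-0.1,"twist":0},
  {"claw":0.39,"dx":0,"dy":0.1,"dz":-0.1,"twist":0},
  {"claw":0.39,"dx":0,"dy":0.1,"dz":-0.1,"twist":0},
  {"claw":0.39,"dx":0,"dy":0.1,"dz":-0.1,"twist":0},
])

```text
time_s: 12.63
position: [0.5324, -0.0051, 0.084]
tcp_rot: [[-0.391, -0.92, 0.01], [-0.92, 0.391, -0.003], [-0.001, -0.01, -1.0]]
force: [-0.8, -1.2, -0.2]
opening: 0.397
```

```bash
python3 - <<'E'
from h import *
go((.5325,-.0040,.0855),-113.0)
im=bot.capture("scene")
c=np.clip(im[195:235,255:303].astype(float)*2.2,0,255).astype(np.uint8)
cv2.imwrite("pics/r7.png",cv2.resize(c,None,fx=15,fy=15,interpolation=cv2.INTER_CUBIC)[:,:,::-1])
E
```

```text
t 12.63 pos [ 0.5324 -0.0051  0.084 ] yaw -113.02 tilt 0.0100 open 0.3969 F [-0.77 -1.18 -0.17] M [-0.056  0.069 -0.02 ]
dx -0.10 dy 0.03 dz -0.15 twist -0.02
```

View pics/r7.png

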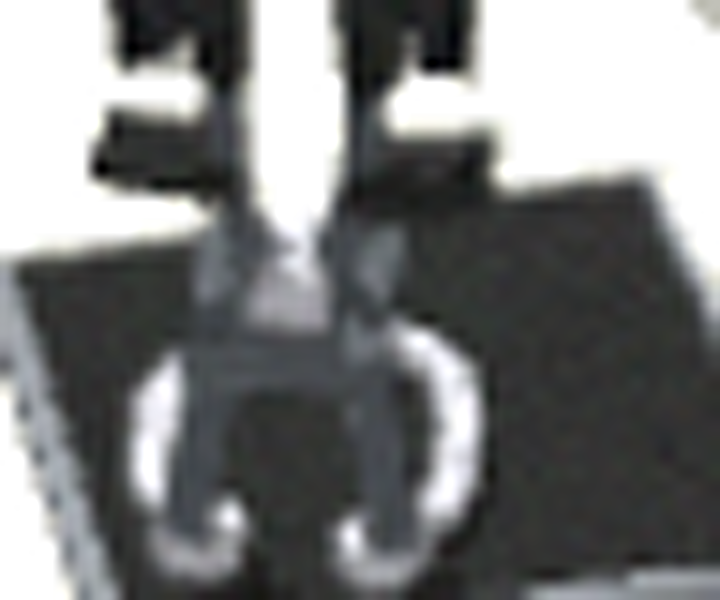

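The opening is 0.397 and the eyes are about 29 mm apart, so the ring is at roughly 0.2 rad. A little more squeeze, then lift.

arm_command([
  {"claw":0.38,"dx":0,"dy":0,"dz":0,"twist":0},
  {"claw":0.37,"dx":0,"dy":0,"dz":0,"twist":0},
  {"claw":0.36,"dx":0,"dy":0,"dz":0,"twist":0},
  {"claw":0.36,"dx":0,"dy":0,"dz":-0.05,"twist":0},
  {"claw":0.36,"dx":0,"dy":0,"dz":-0.2,"twist":0},
  {"claw":0.36,"dx":0,"dy":0,"dz":-0.5,"twist":0},
  {"claw":0.36,"dx":0,"dy":0,"dz":-1.0,"twist":0},
  {"claw":0.36,"dx":0,"dy":0,"dz":-1.0,"twist":0},
])

```text
time_s: 13.35
position: [0.533, -0.005, 0.0949]
tcp_rot: [[-0.391, -0.92, 0.011], [-0.92, 0.391, -0.003], [-0.001, -0.012, -1.0]]
force: [0.1, 0.1, -1.6]
opening: 0.364
```

```bash
python3 - <<'E'
from h import *
go((.5325,-.0040,.0855),-113.0)
im=bot.capture("scene")
c=np.clip(im[190:235,255:303].astype(float)*2.2,0,255).astype(np.uint8)
cv2.imwrite("pics/r8.png",cv2.resize(c,None,fx=13,fy=13,interpolation=cv2.INTER_CUBIC)[:,:,::-1])
E
```

```text
t 13.35 pos [ 0.533  -0.005   0.0949] yaw -113.01 tilt 0.0116 open 0.3643 F [ 0.13  0.13 -1.65] M [ 0.119  0.021 -0.008]
dx -0.07 dy 0.09 dz 0.94 twist -0.01
```

View pics/r8.png

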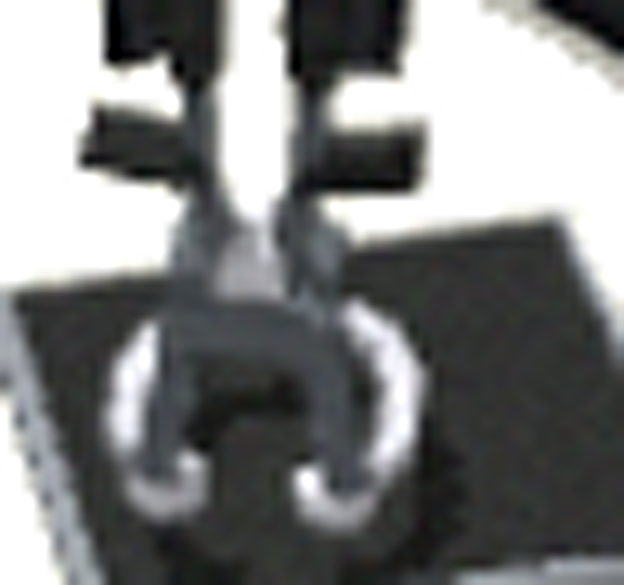

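The ring is off the pad: its shadow shows separately and the wrist carries about 1.6 N. Lifting higher, then across to the hub.

arm_command([
  {"claw":0.36,"dx":0,"dy":0,"dz":-0.5,"twist":0},
  {"claw":0.36,"dx":0,"dy":0,"dz":-1.5,"twist":0},
  {"claw":0.36,"dx":0,"dy":0,"dz":-3,"twist":0},
  {"claw":0.36,"dx":0,"dy":0,"dz":-4.5,"twist":0},
  {"claw":0.36,"dx":0,"dy":0,"dz":-6,"twist":0},
  {"claw":0.36,"dx":0,"dy":0,"dz":-7,"twist":0},
  {"claw":0.36,"dx":0,"dy":0,"dz":-7,"twist":0},
  {"claw":0.36,"dx":0,"dy":0,"dz":-7,"twist":0},
])

```text
time_s: 14.07
position: [0.5324, -0.0049, 0.1654]
tcp_rot: [[-0.391, -0.92, 0.013], [-0.92, 0.391, -0.004], [-0.002, -0.013, -1.0]]
force: [-0.3, -0.7, -1.6]
opening: 0.365
```

```bash
python3 - <<'E'
from h import *
go((.5889,.2397,.165),-113.0)
im=bot.capture("scene")
crop(im,240,150,75,75,8,"r9.png")
E
```

```text
t 14.07 pos [ 0.5324 -0.0049  0.1654] yaw -113.01 tilt 0.0132 open 0.3646 F [-0.32 -0.71 -1.55] M [0.089 0.006 0.029]
dx -24.72 dy 4.36 dz 0.03 twist -0.01
```

View pics/r9.png

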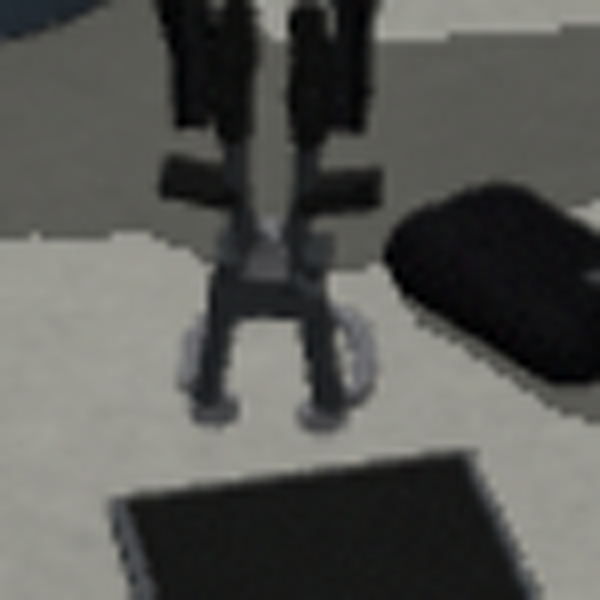

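The ring hangs level on both pins. Moving across to the hub at this height.

arm_command([
  {"claw":0.36,"dx":-1.5,"dy":0.3,"dz":0,"twist":0},
  {"claw":0.36,"dx":-4,"dy":0.7,"dz":0,"twist":0},
  {"claw":0.36,"dx":-7,"dy":1.2,"dz":0,"twist":0},
  {"claw":0.36,"dx":-10,"dy":1.8,"dz":0,"twist":0},
  {"claw":0.36,"dx":-13,"dy":2.3,"dz":0,"twist":0},
  {"claw":0.36,"dx":-16,"dy":2.8,"dz":0,"twist":0},
  {"claw":0.36,"dx":-18.5,"dy":3.3,"dz":0,"twist":0},
  {"claw":0.36,"dx":-20,"dy":3.6,"dz":0,"twist":0},
])

```text
time_s: 14.78
position: [0.5763, 0.1961, 0.1631]
tcp_rot: [[-0.389, -0.921, 0.009], [-0.921, 0.389, -0.003], [-0.001, -0.009, -1.0]]
force: [1.4, -0.1, -3.2]
opening: 0.365
```

```bash
python3 - <<'E'
from h import *
go((.5889,.2397,.165),-113.0)
E
```

```text
t 14.78 pos [0.5763 0.1961 0.1631] yaw -112.91 tilt 0.0090 open 0.3652 F [ 1.36 -0.07 -3.18] M [ 0.026  0.052 -0.049]
dx -4.51 dy 0.54 dz -0.19 twist 0.09
```

arm_command([
  {"claw":0.36,"dx":-1.5,"dy":0.2,"dz":-0.1,"twist":0},
  {"claw":0.36,"dx":-3,"dy":0.4,"dz":-0.2,"twist":0},
  {"claw":0.36,"dx":-4,"dy":0.5,"dz":-0.2,"twist":0},
  {"claw":0.36,"dx":-4.5,"dy":0.55,"dz":-0.2,"twist":0},
  {"claw":0.36,"dx":-4.5,"dy":0.55,"dz":-0.2,"twist":0},
  {"claw":0.36,"dx":-4.5,"dy":0.55,"dz":-0.2,"twist":0},
])

```text
time_s: 15.28
position: [0.5885, 0.2389, 0.1648]
tcp_rot: [[-0.389, -0.921, 0.008], [-0.921, 0.389, -0.003], [0.0, -0.009, -1.0]]
force: [0.6, -1.0, -1.9]
opening: 0.361
```

```bash
python3 - <<'E'
from h import *
go((.5889,.2397,.165),-113.0)
im=bot.capture("scene")
crop(im,345,155,75,75,8,"h1.png")
t=bot.capture("top");crop(t,120,160,110,90,6,"h1t.png")
E
```

```text
t 15.28 pos [0.5885 0.2389 0.1648] yaw -112.92 tilt 0.0086 open 0.3606 F [ 0.6  -0.96 -1.88] M [ 0.035  0.038 -0.041]
dx -0.08 dy -0.00 dz -0.02 twist 0.08
```

View pics/h1.png

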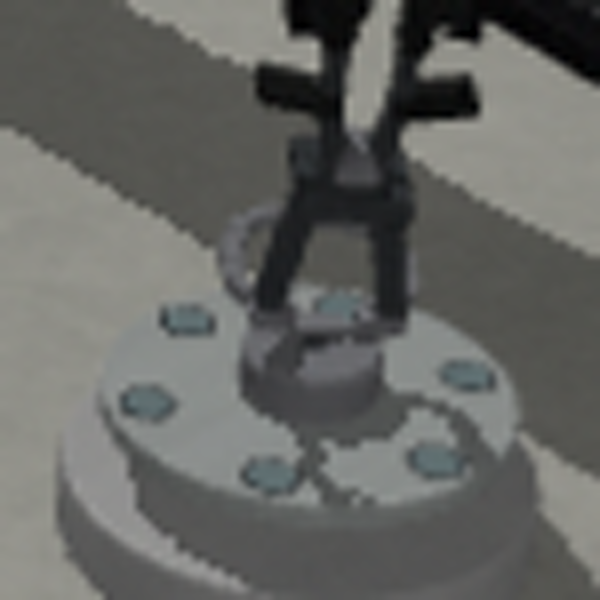

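View pics/h1t.png

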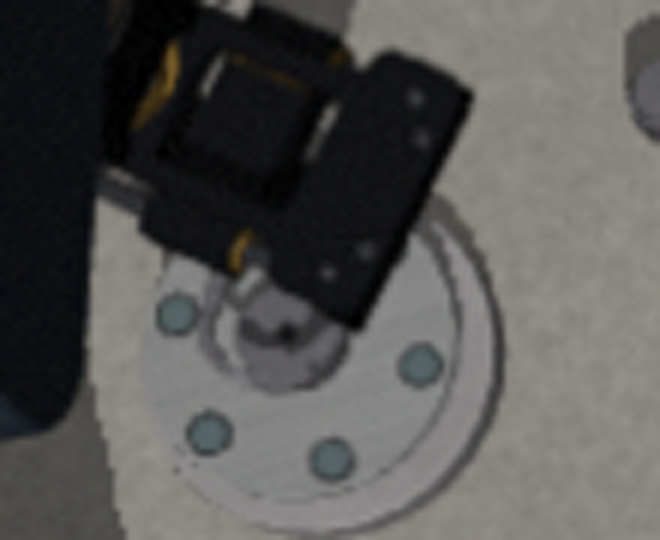

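Both views see the ring. In the top crop its back arc lies left and below the spindle dot (crop 288,332), and in the scene crop the pins end at about (265,310) and (392,322). I'll compare these with my predicted points.

```bash
python3 - <<'E'
from h import *
np.set_printoptions(precision=4,suppress=True)
p=np.array([.5885,.2389]);e=p+[-.0057,-.0012];ax=np.array([.921,-.389]);n=np.array([.389,.921])
z=.097
L=e+.0165*n;R=e-.0165*n;B=e-.0542*ax
for nm,q in(("L",L),("R",R),("back",B),("padL",e-.0282*ax+.022*n),("padR",e-.0282*ax-.022*n)):
    P=[[*q,z]];print(nm,q,"scene",(proj("scene",P)-[345,155])*8+3.5,"top",(proj("top",P)-[120,160])*6+2.5)
t=bot.capture("top")
c=np.clip(t[195:230,145:185].astype(float)*1.5,0,255).astype(np.uint8)
cv2.imwrite("pics/h2t.png",cv2.resize(c,None,fx=16,fy=16,interpolation=cv2.INTER_CUBIC)[:,:,::-1])
s=bot.capture("scene")
c=np.clip(s[180:212,365:403].astype(float)*1.5,0,255).astype(np.uint8)
cv2.imwrite("pics/h2.png",cv2.resize(c,None,fx=16,fy=16,interpolation=cv2.INTER_CUBIC)[:,:,::-1])
E
```

```text
L [0.5892 0.2529] scene [[393.5541 306.3602]] top [[262.6727 230.7328]]
R [0.5764 0.2225] scene [[272.8516 302.9283]] top [[343.4055 266.6023]]
back [0.5329 0.2588] scene [[312.8306 206.0968]] top [[235.1047 383.9928]]
padL [0.5654 0.2689] scene [[401.1309 254.4547]] top [[213.9622 294.5622]]
padR [0.5483 0.2284] scene [[243.8506 250.1696]] top [[321.9359 343.0423]]
```

View pics/h2t.png

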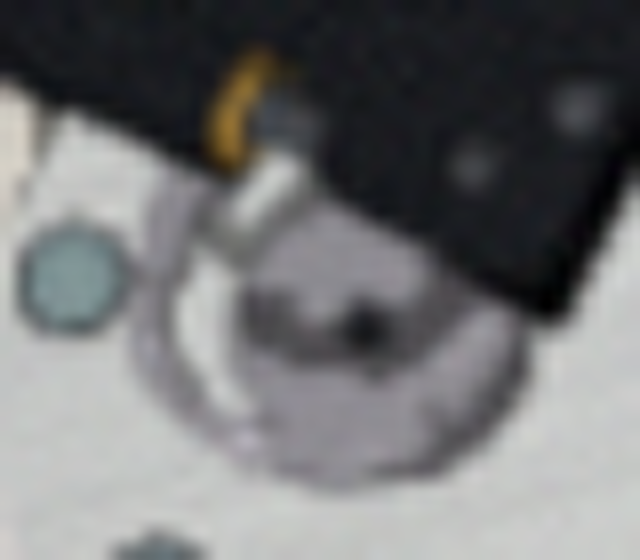

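View pics/h2.png

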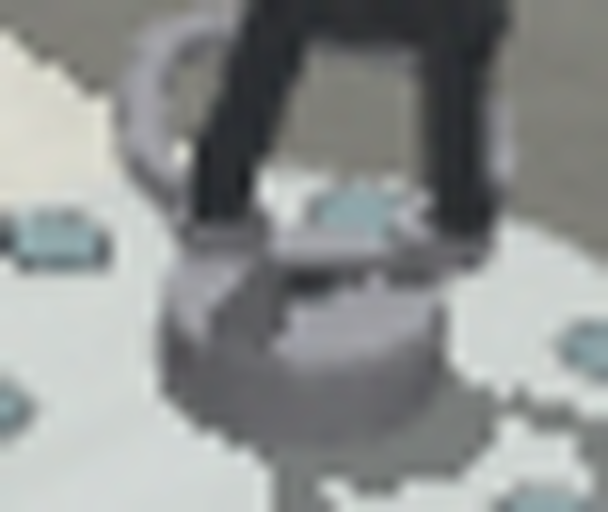

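Prediction and pictures agree to about 1 mm. I'll apply the small remaining correction, descend to about 3 mm above the head and look again.

arm_command([
  {"claw":0.36,"dx":-0.08,"dy":0,"dz":0.5,"twist":0},
  {"claw":0.36,"dx":-0.08,"dy":0,"dz":1.0,"twist":0},
  {"claw":0.36,"dx":-0.08,"dy":0,"dz":1.5,"twist":0},
  {"claw":0.36,"dx":-0.08,"dy":0,"dz":2.0,"twist":0},
  {"claw":0.36,"dx":-0.08,"dy":0,"dz":2.4,"twist":0},
  {"claw":0.36,"dx":-0.08,"dy":0,"dz":2.5,"twist":0},
  {"claw":0.36,"dx":-0.08,"dy":0,"dz":2.5,"twist":0},
  {"claw":0.36,"dx":-0.08,"dy":0,"dz":2.5,"twist":0},
])

```text
time_s: 16.15
position: [0.5892, 0.2394, 0.14]
tcp_rot: [[-0.39, -0.921, 0.008], [-0.921, 0.39, -0.003], [-0.001, -0.009, -1.0]]
force: [0.2, -0.7, -1.4]
opening: 0.366
```

```bash
python3 - <<'E'
from h import *
go((.5889,.2397,.1395),-113.0)
t=bot.capture("top")
c=np.clip(t[195:230,145:185].astype(float)*1.5,0,255).astype(np.uint8)
cv2.imwrite("pics/h3t.png",cv2.resize(c,None,fx=16,fy=16,interpolation=cv2.INTER_CUBIC)[:,:,::-1])
s=bot.capture("scene")
c=np.clip(s[180:212,365:403].astype(float)*1.5,0,255).astype(np.uint8)
cv2.imwrite("pics/h3.png",cv2.resize(c,None,fx=16,fy=16,interpolation=cv2.INTER_CUBIC)[:,:,::-1])
E
```

```text
t 16.15 pos [0.5892 0.2394 0.14  ] yaw -112.96 tilt 0.0088 open 0.3664 F [ 0.25 -0.66 -1.42] M [ 0.062  0.001 -0.027]
dx -0.01 dy 0.04 dz 0.05 twist 0.04
```

View pics/h3t.png

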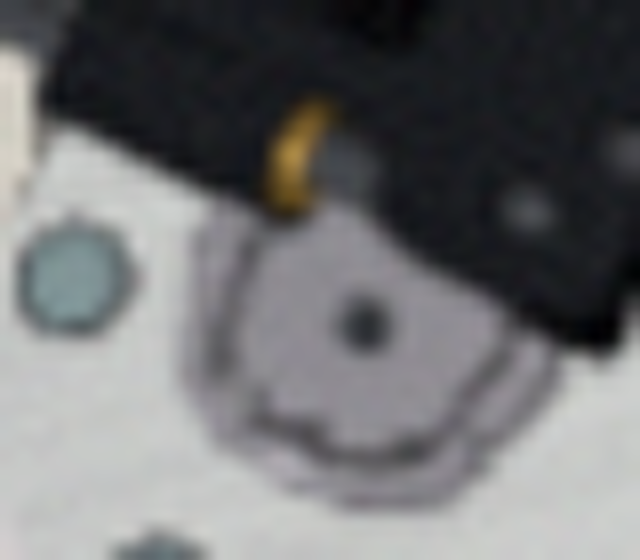

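View pics/h3.png

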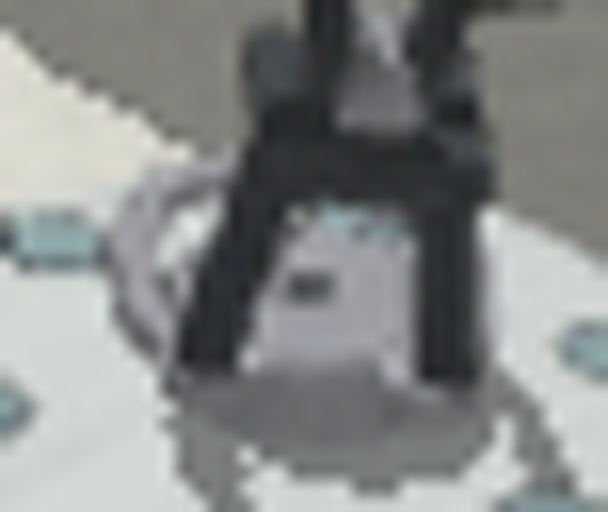

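The ring now frames the head in the top view: dot at crop (365,325), ring outer edges near (195,255) and (545,400). I'll compute the lateral centring with the correct heights.

```bash
python3 - <<'E'
from h import *
from scipy.ndimage import map_coordinates as mc
np.set_printoptions(precision=4,suppress=True,linewidth=200)
t=bot.capture("top");s=bot.capture("scene")
H=np.array([.5573,.2495]);n=np.array([.39,.921]);ax=np.array([.921,-.39])
r=np.arange(-.032,.0325,.001)
for nm,im,z in(("top",t,.0747),("top",t,.0697),("scene",s,.0747)):
    g=cv2.cvtColor(im,cv2.COLOR_RGB2GRAY).astype(float)
    P=np.array([[*(H+q*n),z] for q in r]);uv=proj(nm,P)
    v=mc(g,[uv[:,1],uv[:,0]],order=1);print(nm,z);print(" ".join(f"{int(q*1000)}:{int(x)}" for q,x in zip(r,v)))
g=cv2.cvtColor(t,cv2.COLOR_RGB2GRAY).astype(float);z=.0747
P=np.array([[*(H+q*ax),z] for q in r]);uv=proj("top",P);v=mc(g,[uv[:,1],uv[:,0]],order=1);print("axis (neg=back)");print(" ".join(f"{int(q*1000)}:{int(x)}" for q,x in zip(r,v)))
# dot in top now
y0,x0=212,164;c=g[y0:y0+7,x0:x0+8];w=np.clip(90-c,0,None);print(c.astype(int));yy,xx=np.mgrid[y0:y0+7,x0:x0+8];d=((xx*w).sum()/w.sum(),(yy*w).sum()/w.sum());print(d,onz("top",d,.066))
E
```

```text
top 0.0747
-32:131 -31:125 -30:113 -28:99 -27:87 -26:86 -25:87 -24:92 -23:94 -22:92 -21:85 -20:76 -19:72 -18:77 -17:84 -16:90 -15:94 -14:96 -13:96 -12:95 -11:95 -10:95 -9:95 -8:94 -7:91 -6:83 -5:74 -4:62 -3:48 -2:37 -1:38 0:39 0:47 1:58 2:69 3:79 4:88 5:91 6:93 7:93 8:93 9:92 10:92 11:93 12:93 13:92 14:91 15:85 16:78 17:72 18:73 19:78 20:84 21:90 22:94 23:93 24:92 25:99 26:110 27:121 28:126 29:131 30:133 31:133 32:133
top 0.0697
-32:135 -31:134 -30:129 -28:121 -27:107 -26:93 -25:87 -24:86 -23:89 -22:94 -21:96 -20:91 -19:83 -18:76 -17:75 -16:79 -15:86 -14:91 -13:95 -12:95 -11:96 -10:95 -9:95 -8:95 -7:94 -6:94 -5:88 -4:80 -3:70 -2:58 -1:44 0:38 0:37 1:40 2:50 3:61 4:72 5:82 6:90 7:92 8:93 9:93 10:92 11:92 12:92 13:93 14:92 15:91 16:90 17:83 18:76 19:73 20:74 21:78 22:86 23:92 24:94 25:93 26:92 27:103 28:114 29:123 30:127 31:132 32:133
scene 0.0747
-32:107 -31:104 -30:101 -28:102 -27:103 -26:105 -25:106 -24:107 -23:107 -22:109 -21:114 -20:119 -19:127 -18:133 -17:132 -16:127 -15:113 -14:85 -13:60 -12:46 -11:31 -10:30 -9:31 -8:31 -7:31 -6:33 -5:40 -4:49 -3:64 -2:79 -1:90 0:100 0:104 1:106
[... 198 characters left out ...]
neg=back)
-32:133 -31:134 -30:135 -28:134 -27:133 -26:129 -25:123 -24:118 -23:113 -22:110 -21:106 -20:102 -19:90 -18:76 -17:67 -16:65 -15:64 -14:75 -13:87 -12:94 -11:95 -10:96 -9:95 -8:95 -7:95 -6:94 -5:92 -4:85 -3:76 -2:65 -1:55 0:48 0:47 1:45 2:53 3:66 4:77 5:84 6:90 7:92 8:92 9:89 10:80 11:69 12:53 13:38 14:26 15:20 16:17 17:17 18:17 19:17 20:16 21:17 22:17 23:17 24:17 25:17 26:17 27:18 28:18 29:18 30:18 31:19 32:19
[[94 94 92 94 91 96 93 86]
 [94 94 83 73 77 90 96 95]
 [94 89 69 43 48 73 96 96]
 [94 84 57 37 37 69 93 94]
 [95 89 72 47 51 76 94 96]
 [94 95 92 86 87 91 94 96]
 [94 95 96 94 96 92 95 95]]
(np.float64(167.38293216630197), np.float64(214.81400437636762)) [0.5583 0.2504 0.066 ]
```

In the top view the ring sits about 1.8 mm to the right and 3.4 mm too far toward its eyes relative to the spindle. I'll correct that, open a touch more and re-measure.

arm_command([
  {"claw":0.35,"dx":-0.06,"dy":0.1,"dz":0,"twist":0},
  {"claw":0.345,"dx":-0.12,"dy":0.22,"dz":0,"twist":0},
  {"claw":0.34,"dx":-0.18,"dy":0.34,"dz":0,"twist":0},
  {"claw":0.34,"dx":-0.18,"dy":0.34,"dz":0,"twist":0},
  {"claw":0.34,"dx":-0.18,"dy":0.34,"dz":0,"twist":0},
])

```text
time_s: 16.77
position: [0.5868, 0.2426, 0.1404]
tcp_rot: [[-0.39, -0.921, 0.009], [-0.921, 0.39, -0.003], [-0.001, -0.009, -1.0]]
force: [0.1, -0.5, -0.5]
opening: 0.347
```

```bash
cat > m.py <<'E'
from h import *
from scipy.ndimage import map_coordinates as mc
import sys
np.set_printoptions(precision=4,suppress=True,linewidth=200)
go((.5889,.2397,.1395),-113.0)
t=bot.capture("top");s=bot.capture("scene")
H=np.array([.5583,.2504]);n=np.array([.39,.921]);ax=np.array([.921,-.39])
r=np.arange(-.032,.0325,.001);zt=float(sys.argv[1])
g=cv2.cvtColor(t,cv2.COLOR_RGB2GRAY).astype(float)
for nm,dr in(("lat",n),("ax",ax)):
  for z in(zt,zt-.005):
    uv=proj("top",np.array([[*(H+q*dr),z] for q in r]));v=mc(g,[uv[:,1],uv[:,0]],order=1);print(nm,z," ".join(f"{int(round(q*1000))}:{int(x)}" for q,x in zip(r,v) if abs(q)>.013))
c=[cv2.resize(np.clip(a.astype(float)*1.5,0,255).astype(np.uint8),None,fx=10,fy=10,interpolation=cv2.INTER_CUBIC) for a in(t[195:230,145:185],s[180:215,365:403])]
cv2.imwrite("pics/"+sys.argv[2],np.hstack(c)[:,:,::-1])
E
python3 m.py .0747 h4.png
```

```text
t 16.77 pos [0.5868 0.2426 0.1404] yaw -112.95 tilt 0.0095 open 0.3466 F [ 0.1  -0.51 -0.54] M [ 0.083  0.056 -0.019]
dx 0.19 dy -0.30 dz 0.10 twist 0.05
lat 0.0747 -32:129 -31:119 -30:106 -29:94 -28:86 -27:80 -26:84 -25:89 -24:92 -23:86 -22:80 -21:76 -20:77 -19:80 -18:87 -17:93 -16:95 -15:94 -14:94 13:88 14:86 15:85 16:85 17:81 18:78 19:76 20:77 21:79 22:85 23:89 24:89 25:87 26:86 27:97 28:111 29:119 30:123 31:128 32:129
lat 0.0697 -32:135 -31:134 -30:128 -29:114 -28:102 -27:91 -26:83 -25:80 -24:86 -23:92 -22:89 -21:83 -20:78 -19:76 -18:77 -17:83 -16:90 -15:95 -14:95 13:91 14:91 15:89 16:87 17:85 18:85 19:82 20:77 21:76 22:76 23:80 24:86 25:91 26:90 27:88 28:89 29:99 30:113 31:122 32:126
ax 0.0747 -32:134 -31:130 -30:121 -29:112 -28:107 -27:105 -26:107 -25:110 -24:112 -23:113 -22:112 -21:99 -20:87 -19:82 -18:85 -17:89 -16:91 -15:93 -14:94 13:17 14:16 15:16 16:16 17:16 18:17 19:19 20:21 21:19 22:17 23:17 24:17 25:17 26:18 27:18 28:18 29:18 30:17 31:17 32:16
ax 0.0697 -32:132 -31:131 -30:123 -29:111 -28:103 -27:103 -26:102 -25:105 -24:109 -23:110 -22:106 -21:98 -20:88 -19:82 -18:84 -17:89 -16:93 -15:94 -14:94 13:17 14:17 15:16 16:17 17:17 18:17 19:18 20:19 21:18 22:17 23:18 24:18 25:18 26:17 27:17 28:18 29:18 30:18 31:17 32:17
```

View pics/h4.png

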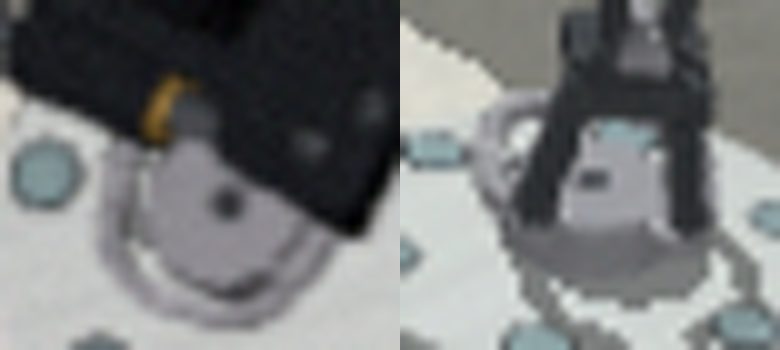

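It's centred within about 0.5 mm now: outer edges at +28/-28.7 mm laterally, and the back at -29.5 mm as expected. Descending over the head with force checks.

arm_command([
  {"claw":0.34,"dx":-0.02,"dy":-0.03,"dz":0.15,"twist":0},
  {"claw":0.34,"dx":-0.02,"dy":-0.03,"dz":0.3,"twist":0},
  {"claw":0.34,"dx":-0.02,"dy":-0.03,"dz":0.45,"twist":0},
  {"claw":0.34,"dx":-0.02,"dy":-0.03,"dz":0.6,"twist":0},
  {"claw":0.34,"dx":-0.02,"dy":-0.03,"dz":0.6,"twist":0},
])

```text
time_s: 17.28
position: [0.587, 0.2424, 0.1339]
tcp_rot: [[-0.39, -0.921, 0.008], [-0.921, 0.39, -0.003], [-0.0, -0.009, -1.0]]
force: [0.4, -1.1, -2.0]
opening: 0.344
```

arm_command([
  {"claw":0.34,"dx":0,"dy":0,"dz":0.15,"twist":0},
  {"claw":0.34,"dx":0,"dy":0,"dz":0.3,"twist":0},
  {"claw":0.34,"dx":0,"dy":0,"dz":0.45,"twist":0},
  {"claw":0.34,"dx":0,"dy":0,"dz":0.45,"twist":0},
])

```text
time_s: 17.62
position: [0.5867, 0.2424, 0.1289]
tcp_rot: [[-0.39, -0.921, 0.007], [-0.921, 0.39, -0.003], [0.0, -0.008, -1.0]]
force: [-0.1, -0.7, -0.8]
opening: 0.344
```

```bash
python3 m.py .0645 h5.png
```

```text
t 17.62 pos [0.5867 0.2424 0.1289] yaw -112.96 tilt 0.0080 open 0.3444 F [-0.08 -0.67 -0.78] M [0.06  0.006 0.025]
dx 0.16 dy -0.31 dz -1.05 twist 0.04
lat 0.0645 -32:122 -31:113 -30:99 -29:86 -28:83 -27:86 -26:89 -25:89 -24:88 -23:81 -22:72 -21:68 -20:76 -19:84 -18:89 -17:92 -16:95 -15:95 -14:95 13:90 14:89 15:88 16:88 17:85 18:79 19:73 20:74 21:79 22:84 23:85 24:87 25:94 26:106 27:118 28:124 29:125 30:125 31:124 32:124
lat 0.059500000000000004 -32:134 -31:128 -30:121 -29:107 -28:93 -27:84 -26:86 -25:89 -24:89 -23:89 -22:86 -21:77 -20:68 -19:72 -18:80 -17:86 -16:90 -15:94 -14:95 13:93 14:92 15:91 16:89 17:89 18:89 19:86 20:79 21:74 22:77 23:82 24:85 25:87 26:89 27:98 28:110 29:119 30:125 31:129 32:127
ax 0.0645 -32:132 -31:130 -30:127 -29:121 -28:115 -27:112 -26:109 -25:107 -24:100 -23:91 -22:85 -21:85 -20:88 -19:91 -18:94 -17:94 -16:94 -15:95 -14:95 13:17 14:18 15:19 16:19 17:19 18:18 19:17 20:16 21:17 22:17 23:18 24:19 25:19 26:18 27:18 28:17 29:17 30:17 31:18 32:18
ax 0.059500000000000004 -32:131 -31:129 -30:123 -29:116 -28:112 -27:112 -26:112 -25:107 -24:102 -23:92 -22:83 -21:80 -20:86 -19:92 -18:93 -17:93 -16:94 -15:94 -14:95 13:17 14:18 15:18 16:17 17:17 18:17 19:17 20:17 21:17 22:17 23:18 24:18 25:19 26:19 27:17 28:16 29:15 30:17 31:17 32:18
```

View pics/h5.png

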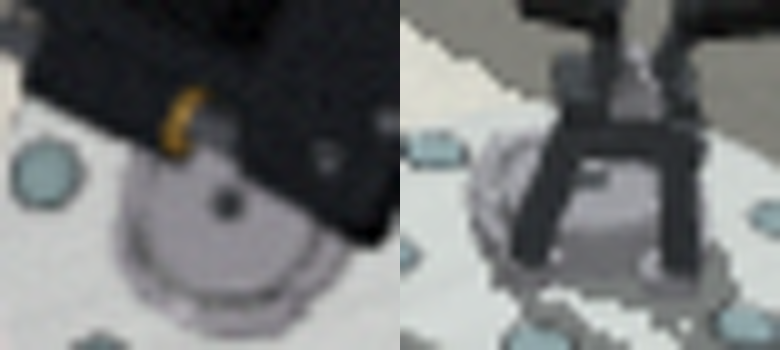

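The ring is round the head with no contact force, and its underside is about 7 mm below the head's top. It's slightly off to one side, so I'll nudge 0.7 mm and continue down to the wheel.

arm_command([
  {"claw":0.34,"dx":-0.05,"dy":0,"dz":0.1,"twist":0},
  {"claw":0.34,"dx":-0.07,"dy":0,"dz":0.25,"twist":0},
  {"claw":0.34,"dx":-0.07,"dy":0,"dz":0.4,"twist":0},
  {"claw":0.34,"dx":-0.07,"dy":0,"dz":0.55,"twist":0},
  {"claw":0.34,"dx":-0.07,"dy":0,"dz":0.65,"twist":0},
  {"claw":0.34,"dx":-0.07,"dy":0,"dz":0.65,"twist":0},
])

```text
time_s: 18.22
position: [0.5872, 0.243, 0.1225]
tcp_rot: [[-0.39, -0.921, 0.008], [-0.921, 0.39, -0.003], [-0.0, -0.008, -1.0]]
force: [0.8, -0.5, -0.6]
opening: 0.35
```

arm_command([
  {"claw":0.34,"dx":0,"dy":0,"dz":0.05,"twist":0},
  {"claw":0.34,"dx":0,"dy":0,"dz":0.1,"twist":0},
  {"claw":0.34,"dx":0,"dy":0,"dz":0.15,"twist":0},
  {"claw":0.34,"dx":0,"dy":0,"dz":0.2,"twist":0},
  {"claw":0.34,"dx":0,"dy":0,"dz":0.2,"twist":0},
])

```text
time_s: 18.63
position: [0.5876, 0.243, 0.1209]
tcp_rot: [[-0.39, -0.921, 0.008], [-0.921, 0.39, -0.003], [-0.0, -0.009, -1.0]]
force: [-0.9, -1.1, 3.1]
opening: 0.344
```

Wheel contact came at about 0.121, as predicted, with a net load of about 4 N. I'll press on slowly; the target is roughly 8 N, well below 20.

arm_command([
  {"claw":0.34,"dx":0,"dy":0,"dz":0.1,"twist":0},
  {"claw":0.34,"dx":0,"dy":0,"dz":0.15,"twist":0},
  {"claw":0.34,"dx":0,"dy":0,"dz":0.2,"twist":0},
  {"claw":0.34,"dx":0,"dy":0,"dz":0.2,"twist":0},
  {"claw":0.34,"dx":0,"dy":0,"dz":0.2,"twist":0},
])

```text
time_s: 19.05
position: [0.5879, 0.243, 0.1193]
tcp_rot: [[-0.39, -0.921, 0.009], [-0.921, 0.39, -0.003], [-0.001, -0.01, -1.0]]
force: [-0.0, -1.1, 4.8]
opening: 0.341
```

```bash
python3 m.py .054 h6.png
```

```text
t 19.05 pos [0.5879 0.243  0.1193] yaw -112.96 tilt 0.0096 open 0.3414 F [-0.04 -1.07  4.75] M [-0.113  0.146  0.047]
dx 0.26 dy -0.24 dz -2.02 twist 0.04
lat 0.054 -32:131 -31:129 -30:117 -29:102 -28:90 -27:85 -26:86 -25:90 -24:93 -23:93 -22:85 -21:76 -20:69 -19:65 -18:64 -17:74 -16:83 -15:89 -14:93 13:93 14:92 15:92 16:92 17:91 18:90 19:90 20:90 21:85 22:79 23:74 24:75 25:79 26:89 27:102 28:114 29:119 30:126 31:130 32:131
lat 0.049 -32:135 -31:133 -30:131 -29:124 -28:110 -27:96 -26:88 -25:85 -24:87 -23:91 -22:95 -21:89 -20:81 -19:73 -18:67 -17:63 -16:69 -15:78 -14:86 13:93 14:94 15:93 16:93 17:92 18:92 19:92 20:91 21:90 22:89 23:84 24:78 25:75 26:77 27:81 28:92 29:104 30:116 31:122 32:128
ax 0.054 -32:131 -31:131 -30:128 -29:121 -28:114 -27:110 -26:107 -25:101 -24:91 -23:82 -22:78 -21:77 -20:79 -19:87 -18:94 -17:95 -16:95 -15:95 -14:95 13:18 14:17 15:17 16:18 17:19 18:19 19:18 20:17 21:18 22:19 23:18 24:18 25:18 26:19 27:19 28:19 29:19 30:18 31:18 32:18
ax 0.049 -32:129 -31:128 -30:126 -29:120 -28:113 -27:106 -26:102 -25:98 -24:91 -23:81 -22:73 -21:75 -20:76 -19:80 -18:88 -17:94 -16:95 -15:94 -14:93 13:17 14:17 15:17 16:18 17:19 18:19 19:19 20:18 21:17 22:17 23:18 24:18 25:18 26:17 27:18 28:18 29:18 30:18 31:17 32:17
```

View pics/h6.png

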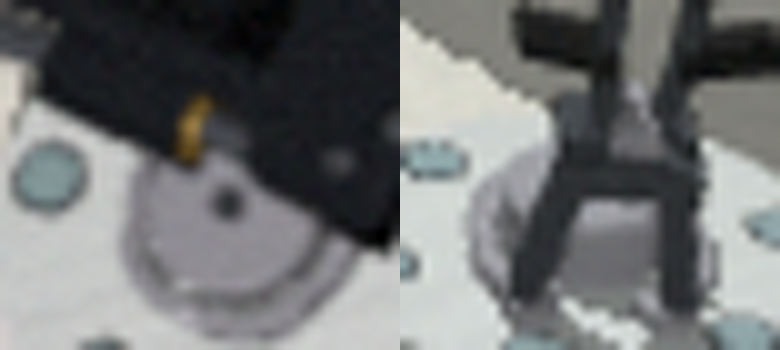

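The load is about 6 N, which presses the wheel about 2.3 mm. A bit further so the ring clears the head's underside.

arm_command([
  {"claw":0.34,"dx":0,"dy":0.03,"dz":0.1,"twist":0},
  {"claw":0.34,"dx":0,"dy":0.05,"dz":0.15,"twist":0},
  {"claw":0.34,"dx":0,"dy":0.05,"dz":0.2,"twist":0},
  {"claw":0.34,"dx":0,"dy":0.05,"dz":0.2,"twist":0},
  {"claw":0.34,"dx":0,"dy":0.05,"dz":0.2,"twist":0},
])

```text
time_s: 19.57
position: [0.5878, 0.2431, 0.1179]
tcp_rot: [[-0.39, -0.921, 0.01], [-0.921, 0.39, -0.003], [-0.001, -0.011, -1.0]]
force: [-0.4, -1.5, 6.7]
opening: 0.344
```

The load is about 7.9 N and the wheel is pressed about 3.6 mm, so the ring's top is now below the head's underside. Pressing slightly more, then letting it contract.

arm_command([
  {"claw":0.34,"dx":0,"dy":0.03,"dz":0.1,"twist":0},
  {"claw":0.36,"dx":0,"dy":0.05,"dz":0.12,"twist":0},
  {"claw":0.38,"dx":0,"dy":0.05,"dz":0.12,"twist":0},
  {"claw":0.4,"dx":0,"dy":0.05,"dz":0.12,"twist":0},
  {"claw":0.42,"dx":0,"dy":0.05,"dz":0.12,"twist":0},
  {"claw":0.44,"dx":0,"dy":0.05,"dz":0.12,"twist":0},
  {"claw":0.46,"dx":0,"dy":0.05,"dz":0.12,"twist":0},
  {"claw":0.46,"dx":0,"dy":0.05,"dz":0.12,"twist":0},
])

```text
time_s: 20.23
position: [0.5883, 0.2438, 0.1175]
tcp_rot: [[-0.39, -0.921, 0.012], [-0.921, 0.39, -0.002], [-0.003, -0.012, -1.0]]
force: [-0.7, -0.4, 6.1]
opening: 0.458
```

```bash
python3 m.py .051 h7.png | head -2
```

```text
t 20.23 pos [0.5883 0.2438 0.1175] yaw -112.96 tilt 0.0126 open 0.4578 F [-0.68 -0.43  6.14] M [0.074 0.097 0.072]
dx 0.35 dy -0.24 dz -2.20 twist 0.04
```

View pics/h7.png

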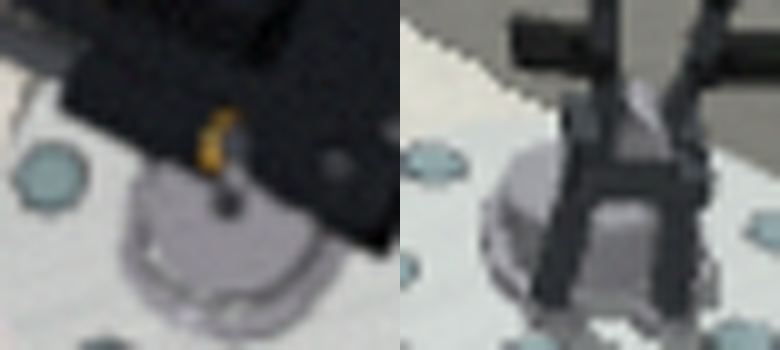

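The jaws are closing in and the ring's right lobe is now tucked under the head in the scene view. Releasing the rest.

arm_command([
  {"claw":0.48,"dx":0,"dy":0,"dz":0.05,"twist":0},
  {"claw":0.5,"dx":0,"dy":0,"dz":0.1,"twist":0},
  {"claw":0.52,"dx":0,"dy":0,"dz":0.12,"twist":0},
  {"claw":0.54,"dx":0,"dy":0,"dz":0.12,"twist":0},
  {"claw":0.56,"dx":0,"dy":0,"dz":0.12,"twist":0},
  {"claw":0.575,"dx":0,"dy":0,"dz":0.12,"twist":0},
  {"claw":0.58,"dx":0,"dy":0,"dz":0.12,"twist":0},
  {"claw":0.58,"dx":0,"dy":0,"dz":0.12,"twist":0},
])

```text
time_s: 21.0
position: [0.5889, 0.2444, 0.1168]
tcp_rot: [[-0.39, -0.921, 0.014], [-0.921, 0.39, -0.001], [-0.005, -0.013, -1.0]]
force: [-0.3, 0.8, 6.0]
opening: 0.578
```

```bash
python3 m.py .051 h8.png | head -2
```

```text
t 21.00 pos [0.5889 0.2444 0.1168] yaw -112.97 tilt 0.0139 open 0.5777 F [-0.32  0.78  5.95] M [0.199 0.097 0.04 ]
dx 0.42 dy -0.22 dz -2.27 twist 0.03
```

View pics/h8.png

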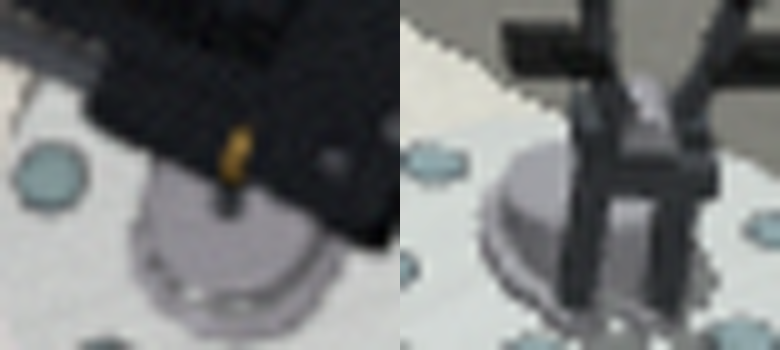

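The ring has closed round the groove under the head. Lifting the pins out gently.

arm_command([
  {"claw":0.585,"dx":0,"dy":0,"dz":0,"twist":0},
  {"claw":0.585,"dx":0,"dy":0,"dz":-0.1,"twist":0},
  {"claw":0.585,"dx":0,"dy":0,"dz":-0.25,"twist":0},
  {"claw":0.585,"dx":0,"dy":0,"dz":-0.4,"twist":0},
  {"claw":0.585,"dx":0,"dy":0,"dz":-0.6,"twist":0},
  {"claw":0.585,"dx":0,"dy":0,"dz":-0.8,"twist":0},
  {"claw":0.585,"dx":0,"dy":0,"dz":-1.0,"twist":0},
  {"claw":0.585,"dx":0,"dy":0,"dz":-1.2,"twist":0},
])

```text
time_s: 21.77
position: [0.5886, 0.2445, 0.1287]
tcp_rot: [[-0.39, -0.921, 0.014], [-0.921, 0.39, -0.001], [-0.005, -0.013, -1.0]]
force: [0.5, 1.2, -1.3]
opening: 0.59
```

```bash
python3 m.py .051 h9.png | head -2
```

```text
t 21.77 pos [0.5886 0.2445 0.1287] yaw -112.98 tilt 0.0136 open 0.5900 F [ 0.51  1.23 -1.29] M [ 0.124  0.055 -0.014]
dx 0.42 dy -0.23 dz -1.08 twist 0.02
```

View pics/h9.png

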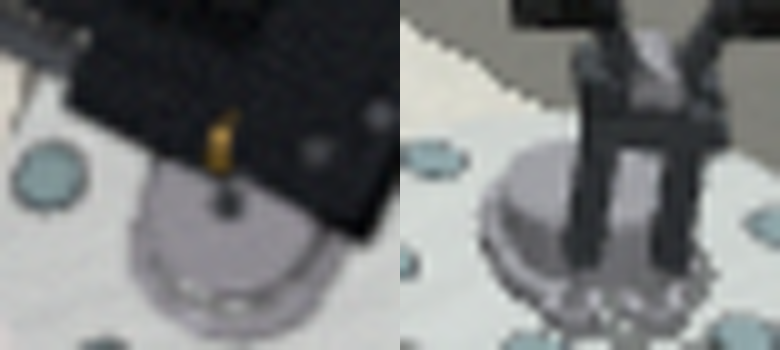

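The pins are clear and the ring stays under the head. Rising and heading back towards the stand.

arm_command([
  {"claw":0.583,"dx":0,"dy":0,"dz":-1,"twist":0},
  {"claw":0.583,"dx":0,"dy":0,"dz":-3,"twist":0},
  {"claw":0.583,"dx":0,"dy":0,"dz":-5.5,"twist":0},
  {"claw":0.583,"dx":3,"dy":-0.5,"dz":-6.5,"twist":-2},
  {"claw":0.583,"dx":6.5,"dy":-1,"dz":-6.5,"twist":-4},
  {"claw":0.583,"dx":10,"dy":-1.5,"dz":-6.5,"twist":-6},
  {"claw":0.583,"dx":13.5,"dy":-2,"dz":-6.5,"twist":-8},
  {"claw":0.583,"dx":17,"dy":-2.5,"dz":-6.5,"twist":-10},
])

```text
time_s: 22.53
position: [0.5443, 0.0771, 0.1947]
tcp_rot: [[-0.222, -0.975, 0.016], [-0.975, 0.222, -0.001], [-0.003, -0.016, -1.0]]
force: [0.8, 0.3, -1.5]
opening: 0.585
```

```bash
python3 - <<'E'
from h import *
np.set_printoptions(precision=4,suppress=True)
go((.4938,-.236,.19),-94.3)
t=bot.capture("top");s=bot.capture("scene")
c=[cv2.resize(np.clip(a.astype(float)*1.5,0,255).astype(np.uint8),None,fx=10,fy=10,interpolation=cv2.INTER_CUBIC) for a in(t[195:230,147:187],s[183:218,365:403])]
cv2.imwrite("pics/k1.png",np.hstack(c)[:,:,::-1])
H=[.5583,.2504]
E
```

```text
t 22.53 pos [0.5443 0.0771 0.1947] yaw -102.83 tilt 0.0162 open 0.5847 F [ 0.78  0.3  -1.46] M [ 0.015  0.033 -0.023]
dx 31.65 dy -2.02 dz 0.40 twist -8.53
```

View pics/k1.png

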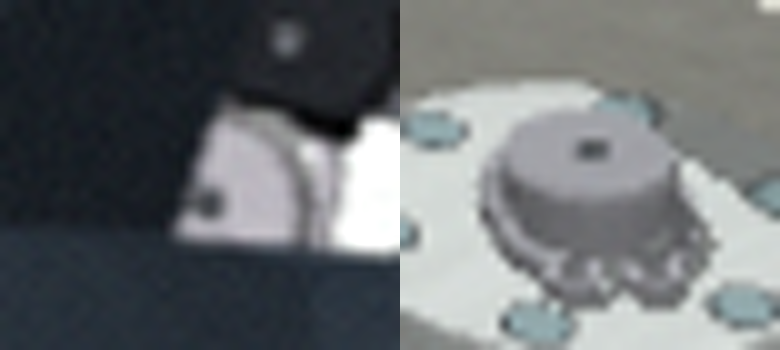

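In the scene view the ring sits flat below the head with both eyes close together. On to the stand.

arm_command([
  {"claw":0.583,"dx":4,"dy":-0.3,"dz":0,"twist":-2},
  {"claw":0.583,"dx":8,"dy":-0.5,"dz":0,"twist":-4},
  {"claw":0.583,"dx":12,"dy":-0.8,"dz":0,"twist":-5},
  {"claw":0.583,"dx":16,"dy":-1.0,"dz":0,"twist":-6},
  {"claw":0.583,"dx":20,"dy":-1.3,"dz":0,"twist":-7},
  {"claw":0.583,"dx":24,"dy":-1.6,"dz":0,"twist":-8},
  {"claw":0.583,"dx":28,"dy":-1.8,"dz":0,"twist":-8.5},
  {"claw":0.583,"dx":30,"dy":-1.9,"dz":0,"twist":-8.5},
])

```text
time_s: 23.3
position: [0.4937, -0.227, 0.1954]
tcp_rot: [[-0.085, -0.996, 0.016], [-0.996, 0.085, -0.006], [0.004, -0.016, -1.0]]
force: [0.2, -0.2, -0.3]
opening: 0.588
```

```bash
python3 - <<'E'
from h import *
go((.4938,-.236,.165),-94.3)
E
```

```text
t 23.30 pos [ 0.4937 -0.227   0.1954] yaw -94.88 tilt 0.0171 open 0.5875 F [ 0.24 -0.23 -0.25] M [ 0.017  0.048 -0.027]
dx 0.89 dy -0.04 dz 3.05 twist -0.58
```

arm_command([
  {"claw":0.583,"dx":0.9,"dy":0.05,"dz":1,"twist":-0.5},
  {"claw":0.583,"dx":0.9,"dy":0.05,"dz":2.5,"twist":-0.5},
  {"claw":0.583,"dx":0.9,"dy":0.05,"dz":4,"twist":-0.5},
  {"claw":0.583,"dx":0.9,"dy":0.05,"dz":5,"twist":-0.5},
  {"claw":0.583,"dx":0.9,"dy":0.05,"dz":5.5,"twist":-0.5},
  {"claw":0.583,"dx":0.9,"dy":0.05,"dz":5.7,"twist":-0.5},
  {"claw":0.583,"dx":0.9,"dy":0.05,"dz":5.7,"twist":-0.5},
])

```text
time_s: 23.88
position: [0.4937, -0.2358, 0.1384]
tcp_rot: [[-0.076, -0.997, 0.016], [-0.997, 0.076, -0.006], [0.004, -0.016, -1.0]]
force: [-0.2, 0.5, -1.0]
opening: 0.585
```

```bash
python3 - <<'E'
from h import *
go((.4938,-.236,.0815),-94.3)
s=bot.capture("scene")
c=np.clip(s[190:260,135:205].astype(float)*2,0,255).astype(np.uint8)
cv2.imwrite("pics/s1.png",cv2.resize(c,None,fx=8,fy=8,interpolation=cv2.INTER_CUBIC)[:,:,::-1])
for P in ((.4938,-.236,.055),(.4848,-.2353,.055),(.5028,-.2367,.055),(.4953,-.216,.055),(.4923,-.256,.055)):
    print((proj("scene",[P])-[135,190])*8+3.5)
E
```

```text
t 23.88 pos [ 0.4937 -0.2358  0.1384] yaw -94.35 tilt 0.0169 open 0.5847 F [-0.18  0.51 -0.99] M [ 0.031  0.053 -0.001]
dx -0.01 dy 0.08 dz 5.69 twist -0.05
[[269.07765837 306.05901322]]
[[267.78579781 287.06035746]]
[[270.38691293 325.34083411]]
[[344.91952622 294.4400102 ]]
[[192.53522908 317.78742837]]
```

View pics/s1.png

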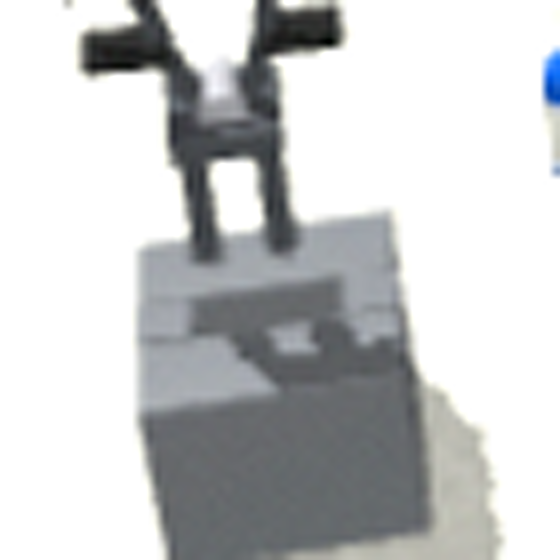

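The well shows at crop (267,307), matching the projected stand centre, and the tips are at (205,258) and (285,248).

```bash
python3 - <<'E'
from h import *
q=lambda X,Y:((X-3.5)/8+135,(Y-3.5)/8+190)
for z in(.0686,.071): 
    a=onz("scene",q(205,256),z);b=onz("scene",q(285,247),z);print(z,a,b,(a+b)/2)
print(onz("scene",q(267,307),.055))
E
```

```text
0.0686 [ 0.48446184 -0.24982195  0.0686    ] [ 0.48744722 -0.22905396  0.0686    ] [ 0.48595453 -0.23943795  0.0686    ]
0.071 [ 0.48804149 -0.24981514  0.071     ] [ 0.49101439 -0.22913399  0.071     ] [ 0.48952794 -0.23947456  0.071     ]
[ 0.49404796 -0.23657871  0.055     ]
```

The tips hang about 7 mm short in x and 3 mm short in y because the pliers have swung slightly in the grip. I'll shift so the tips sit over the well, then lower.

arm_command([
  {"claw":0.583,"dx":-0.1,"dy":-0.2,"dz":0,"twist":0},
  {"claw":0.583,"dx":-0.3,"dy":-0.6,"dz":0,"twist":0},
  {"claw":0.583,"dx":-0.3,"dy":-0.6,"dz":0.5,"twist":0},
  {"claw":0.583,"dx":-0.3,"dy":-0.6,"dz":0.9,"twist":0},
  {"claw":0.583,"dx":-0.3,"dy":-0.6,"dz":0.9,"twist":0},
])

```text
time_s: 24.35
position: [0.4998, -0.233, 0.1291]
tcp_rot: [[-0.075, -0.997, 0.015], [-0.997, 0.075, -0.005], [0.004, -0.016, -1.0]]
force: [-0.0, 0.4, -0.4]
opening: 0.587
```

```bash
python3 - <<'E'
from h import *
go((.4938,-.236,.0815),-94.3)
s=bot.capture("scene")
c=np.clip(s[190:260,135:205].astype(float)*2,0,255).astype(np.uint8)
cv2.imwrite("pics/s2.png",cv2.resize(c,None,fx=8,fy=8,interpolation=cv2.INTER_CUBIC)[:,:,::-1])
E
```

```text
t 24.35 pos [ 0.4998 -0.233   0.1291] yaw -94.33 tilt 0.0161 open 0.5871 F [-0.01  0.39 -0.38] M [0.042 0.042 0.012]
dx 0.32 dy 0.65 dz 4.76 twist -0.03
```

View pics/s2.png

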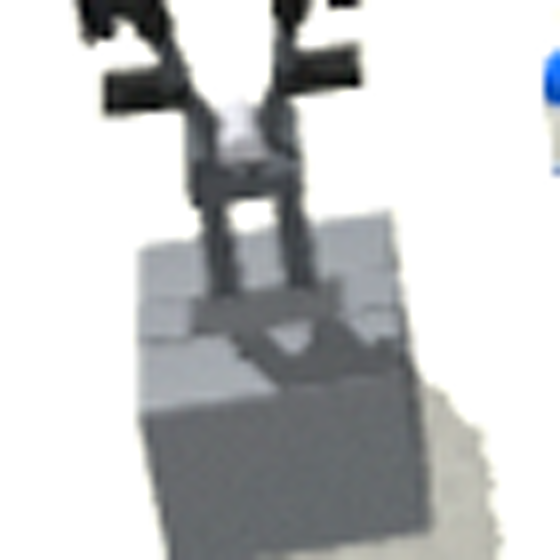

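The tips are over the well mouth. Lowering with force checks.

arm_command([
  {"claw":0.583,"dx":0,"dy":0,"dz":0.3,"twist":0},
  {"claw":0.583,"dx":0,"dy":0,"dz":0.6,"twist":0},
  {"claw":0.583,"dx":0,"dy":0,"dz":0.9,"twist":0},
  {"claw":0.583,"dx":0,"dy":0,"dz":1.2,"twist":0},
  {"claw":0.583,"dx":0,"dy":0,"dz":1.2,"twist":0},
])

```text
time_s: 24.82
position: [0.4995, -0.2329, 0.1166]
tcp_rot: [[-0.076, -0.997, 0.014], [-0.997, 0.076, -0.004], [0.003, -0.015, -1.0]]
force: [-0.6, 0.5, -1.0]
opening: 0.585
```

arm_command([
  {"claw":0.583,"dx":0,"dy":0.05,"dz":0.4,"twist":0},
  {"claw":0.583,"dx":0,"dy":0.1,"dz":0.8,"twist":0},
  {"claw":0.583,"dx":0,"dy":0.15,"dz":1.2,"twist":0},
  {"claw":0.583,"dx":0,"dy":0.2,"dz":1.6,"twist":0},
  {"claw":0.583,"dx":0,"dy":0.2,"dz":2.0,"twist":0},
  {"claw":0.583,"dx":0,"dy":0.2,"dz":2.0,"twist":0},
])

```text
time_s: 25.32
position: [0.4972, -0.2325, 0.0955]
tcp_rot: [[-0.076, -0.997, 0.013], [-0.997, 0.076, -0.003], [0.002, -0.013, -1.0]]
force: [0.2, -0.6, -1.3]
opening: 0.589
```

```bash
python3 - <<'E'
from h import *
go((.4938,-.236,.0815),-94.3)
s=bot.capture("scene")
c=np.clip(s[190:260,135:205].astype(float)*2,0,255).astype(np.uint8)
cv2.imwrite("pics/s3.png",cv2.resize(c,None,fx=8,fy=8,interpolation=cv2.INTER_CUBIC)[:,:,::-1])
E
```

```text
t 25.32 pos [ 0.4972 -0.2325  0.0955] yaw -94.35 tilt 0.0131 open 0.5892 F [ 0.24 -0.6  -1.3 ] M [ 0.009  0.058 -0.003]
dx 0.37 dy 0.33 dz 1.40 twist -0.05
```

View pics/s3.png

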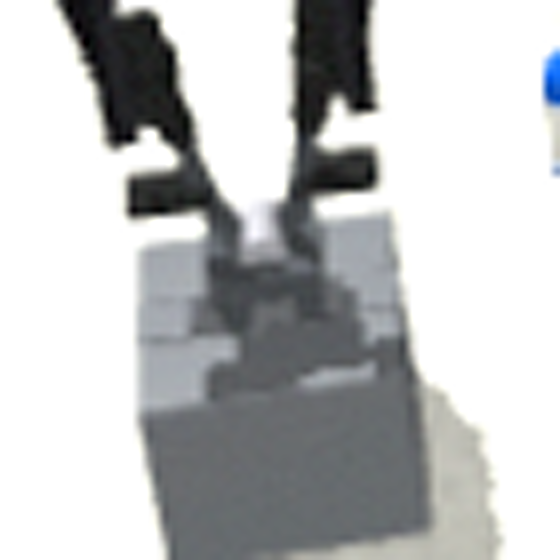

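The jaws are in the well and free. Lowering the last 14 mm while easing back to the upright position.

arm_command([
  {"claw":0.583,"dx":0.05,"dy":0.05,"dz":0.4,"twist":0},
  {"claw":0.583,"dx":0.1,"dy":0.1,"dz":0.8,"twist":0},
  {"claw":0.583,"dx":0.2,"dy":0.15,"dz":1.1,"twist":0},
  {"claw":0.583,"dx":0.2,"dy":0.15,"dz":1.3,"twist":0},
  {"claw":0.583,"dx":0.2,"dy":0.15,"dz":1.4,"twist":0},
  {"claw":0.583,"dx":0.2,"dy":0.15,"dz":1.4,"twist":0},
])

```text
time_s: 25.87
position: [0.4958, -0.2346, 0.0818]
tcp_rot: [[-0.076, -0.997, 0.013], [-0.997, 0.076, -0.003], [0.003, -0.013, -1.0]]
force: [-0.4, -0.3, -1.7]
opening: 0.584
```

```bash
python3 - <<'E'
from h import *
go((.4938,-.236,.0815),-94.3)
s=bot.capture("scene")
c=np.clip(s[190:260,135:205].astype(float)*2,0,255).astype(np.uint8)
cv2.imwrite("pics/s4.png",cv2.resize(c,None,fx=8,fy=8,interpolation=cv2.INTER_CUBIC)[:,:,::-1])
E
```

```text
t 25.87 pos [ 0.4958 -0.2346  0.0818] yaw -94.35 tilt 0.0133 open 0.5843 F [-0.39 -0.25 -1.69] M [0.063 0.03  0.031]
dx 0.16 dy 0.19 dz 0.02 twist -0.05
```

View pics/s4.png

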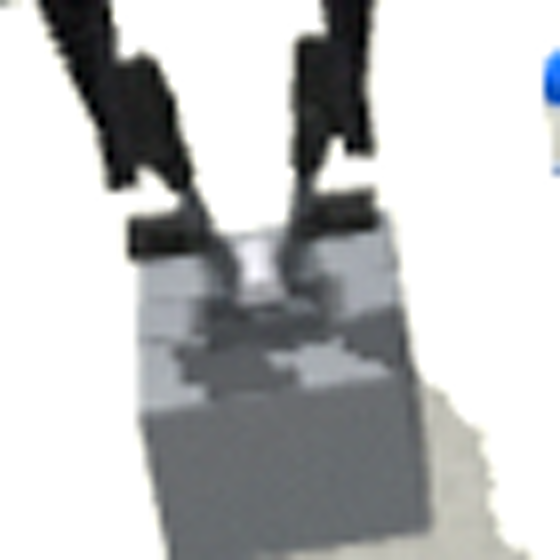

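arm_command([
  {"claw":0.583,"dx":0.05,"dy":0.1,"dz":0.08,"twist":0},
  {"claw":0.583,"dx":0.05,"dy":0.15,"dz":0.15,"twist":0},
  {"claw":0.583,"dx":0.05,"dy":0.15,"dz":0.15,"twist":0},
])

```text
time_s: 26.17
position: [0.4952, -0.2352, 0.0812]
tcp_rot: [[-0.076, -0.997, 0.015], [-0.997, 0.076, -0.004], [0.003, -0.015, -1.0]]
force: [0.9, 1.3, 4.0]
opening: 0.584
```

The crosshead has landed (force rose to +4 N at 0.0812). Opening the fingers.

arm_command([
  {"claw":0.61,"dx":0,"dy":0,"dz":0,"twist":0},
  {"claw":0.65,"dx":0,"dy":0,"dz":0,"twist":0},
  {"claw":0.75,"dx":0,"dy":0,"dz":0,"twist":0},
  {"claw":0.85,"dx":0,"dy":0,"dz":0,"twist":0},
  {"claw":0.9,"dx":0,"dy":0,"dz":0,"twist":0},
  {"claw":0.9,"dx":0,"dy":0,"dz":0,"twist":0},
  {"claw":0.9,"dx":0,"dy":0,"dz":0,"twist":0},
  {"claw":0.9,"dx":0,"dy":0,"dz":0,"twist":0},
])

```text
time_s: 26.83
position: [0.4951, -0.2352, 0.0811]
tcp_rot: [[-0.076, -0.997, 0.015], [-0.997, 0.076, -0.004], [0.003, -0.015, -1.0]]
force: [-0.1, -0.5, 0.0]
opening: 0.889
```

```bash
python3 - <<'E'
from h import *
go((.4938,-.236,.0815),-94.3)
s=bot.capture("scene")
c=np.clip(s[180:260,130:210].astype(float)*2,0,255).astype(np.uint8)
cv2.imwrite("pics/s5.png",cv2.resize(c,None,fx=7,fy=7,interpolation=cv2.INTER_CUBIC)[:,:,::-1])
E
```

```text
t 26.83 pos [ 0.4951 -0.2352  0.0811] yaw -94.37 tilt 0.0155 open 0.8894 F [-0.13 -0.52  0.05] M [0.061 0.014 0.006]
dx 0.09 dy 0.13 dz -0.04 twist -0.07
```

View pics/s5.png

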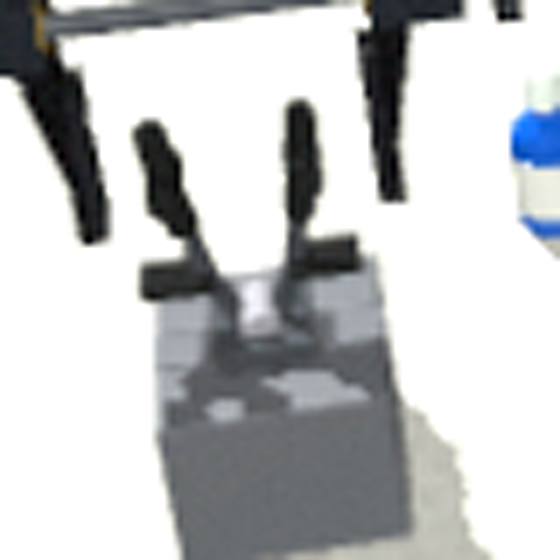

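The pliers stand upright in the stand with the fingers clear on both sides. Retracting upward, then moving aside to look again.

arm_command([
  {"claw":1,"dx":0,"dy":0,"dz":-1,"twist":0},
  {"claw":1,"dx":0,"dy":0,"dz":-3,"twist":0},
  {"claw":1,"dx":0,"dy":0,"dz":-6,"twist":0},
  {"claw":1,"dx":0,"dy":0,"dz":-9,"twist":0},
  {"claw":1,"dx":0,"dy":0,"dz":-12,"twist":0},
  {"claw":1,"dx":3,"dy":2,"dz":-13,"twist":0},
  {"claw":1,"dx":6,"dy":4,"dz":-13,"twist":0},
  {"claw":1,"dx":9,"dy":6,"dz":-13,"twist":0},
])

```text
time_s: 27.55
position: [0.4267, -0.3208, 0.2129]
tcp_rot: [[-0.074, -0.997, 0.018], [-0.997, 0.074, -0.008], [0.006, -0.018, -1.0]]
force: [0.5, -0.3, -1.3]
opening: 1.0
```

arm_command([
  {"claw":1,"dx":4,"dy":2,"dz":0,"twist":0},
  {"claw":1,"dx":8,"dy":4,"dz":0,"twist":0},
  {"claw":1,"dx":12,"dy":6,"dz":0,"twist":0},
  {"claw":1,"dx":15,"dy":7,"dz":0,"twist":0},
  {"claw":1,"dx":18,"dy":8,"dz":0,"twist":0},
  {"claw":1,"dx":18,"dy":8,"dz":0,"twist":0},
  {"claw":1,"dx":18,"dy":8,"dz":0,"twist":0},
])

```text
time_s: 28.13
position: [0.3325, -0.496, 0.213]
tcp_rot: [[-0.077, -0.997, 0.018], [-0.997, 0.077, -0.008], [0.007, -0.019, -1.0]]
force: [-0.2, 0.2, -0.8]
opening: 0.999
```

```bash
python3 - <<'E'
from h import *
np.set_printoptions(precision=4,suppress=True,linewidth=200)
go((.4938,-.236,.0815),-94.3)
s=bot.capture("scene");t=bot.capture("top")
cv2.imwrite("pics/f_s.png",s[:,:,::-1]);cv2.imwrite("pics/f_t.png",t[:,:,::-1])
b=lambda a,g:cv2.resize(np.clip(a.astype(float)*g,0,255).astype(np.uint8),(390,300),interpolation=cv2.INTER_CUBIC)
cv2.imwrite("pics/f1.png",np.vstack([np.hstack([b(t[200:230,148:187],1.5),b(s[183:213,365:404],1.5)]),np.hstack([b(t[222:274,352:420],2.5),b(s[190:250,135:213],2)])])[:,:,::-1])
E
```

```text
t 28.13 pos [ 0.3325 -0.496   0.213 ] yaw -94.42 tilt 0.0198 open 0.9993 F [-0.22  0.23 -0.81] M [0.073 0.03  0.019]
dx -27.26 dy -13.83 dz 13.23 twist -0.12
```

View pics/f1.png

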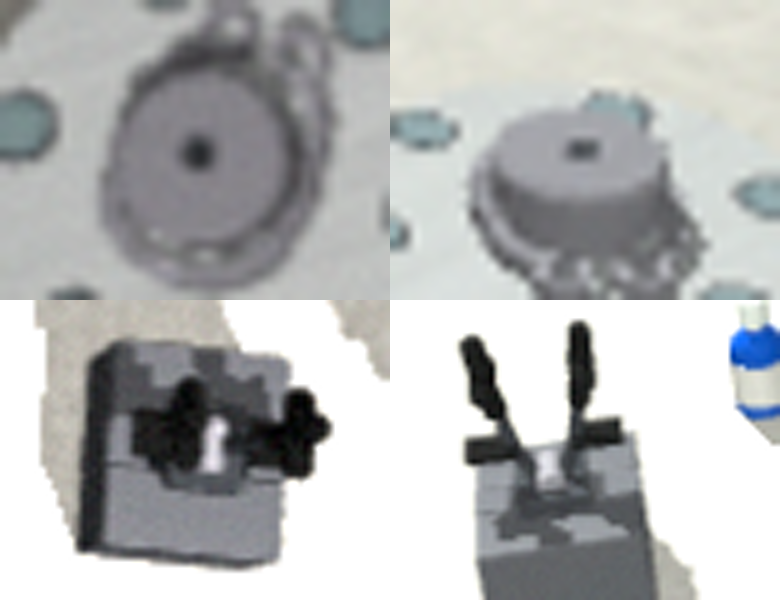

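View pics/f_t.png

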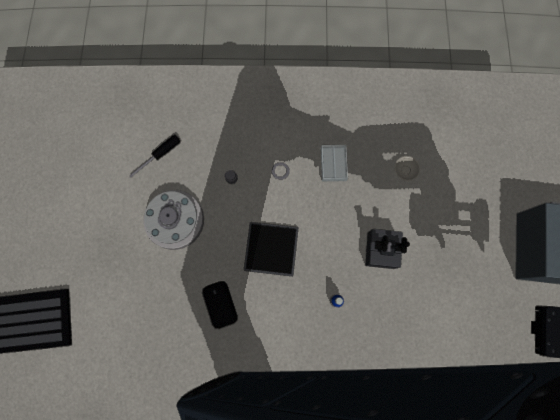

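The ring is closed in the groove (eyes at crop (232,18) and (303,32), dot at (198,152)). The pliers look just as they did at the start, and the bystanders are in their places. One last numeric check of the ring.

```bash
python3 - <<'E'
from h import *
np.set_printoptions(precision=4,suppress=True)
q=lambda X,Y:((X-4.5)/10+148,(Y-4.5)/10+200)
H=onz("top",q(198,152),.066);l=onz("top",q(232,18),.0525);r=onz("top",q(303,32),.0525);ob=onz("top",q(200,290),.05)
for n,p in(("L",l),("R",r),("backouter",ob)): print(n,np.linalg.norm((p-H)[:2]))
print("sep",np.linalg.norm(l-r));m=(l+r)/2;ax=(m-H)[:2];print("mid dist",np.linalg.norm(ax))
qs=lambda X,Y:((X-390-4.5)/10+365,(Y-4.5)/10+183)
a=cv2.imread("pics/top0.png").astype(int);b=cv2.imread("pics/f_t.png").astype(int)
f=lambda X,Y:((X-4.5)/10+352,(Y-4.5)/10+222)
s0=cv2.imread("pics/scene0.png");s1=cv2.imread("pics/f_s.png")
def dk(im,x0,y0,x1,y1):
    g=im[y0:y1,x0:x1].max(2)<45;ys,xs=np.nonzero(g);return xs.mean()+x0,ys.mean()+y0,len(xs)
print("pliers scene before/after",dk(s0,145,185,185,225),dk(s1,145,185,185,225))
print(bot.read_state()["qvel"].round(2))
E
```

```text
L 0.03380166745996809
R 0.03573755336695409
backouter 0.028626771544075162
sep 0.01680986516719674
mid dist 0.033752330736265386
pliers scene before/after (np.float64(163.72013651877134), np.float64(211.49488054607508), 293) (np.float64(163.9037800687285), np.float64(211.45017182130584), 291)
[ 1.26 -0.41  0.83 -0.24 -0.27 -0.04]
```

The eyes measure 33.8 and 35.7 mm from the axis, against a limit of 35.5 and a nominal 31.3, so that one is marginal. I'll measure it more carefully in both views.

```bash
python3 - <<'E'
from h import *
t=bot.capture("top");s=bot.capture("scene");cv2.imwrite("pics/f_s2.png",s[:,:,::-1]);cv2.imwrite("pics/f_t2.png",t[:,:,::-1])
def b(a,g,k): 
    a=a.astype(float);return cv2.resize(np.clip((a-40)*g,0,255).astype(np.uint8),None,fx=k,fy=k,interpolation=cv2.INTER_CUBIC)
cv2.imwrite("pics/f2.png",b(t[194:234,148:192],2.2,15)[:,:,::-1])
cv2.imwrite("pics/f3.png",b(s[185:220,364:404],2.2,16)[:,:,::-1])
E
```

```text
(no output)
```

View pics/f2.png

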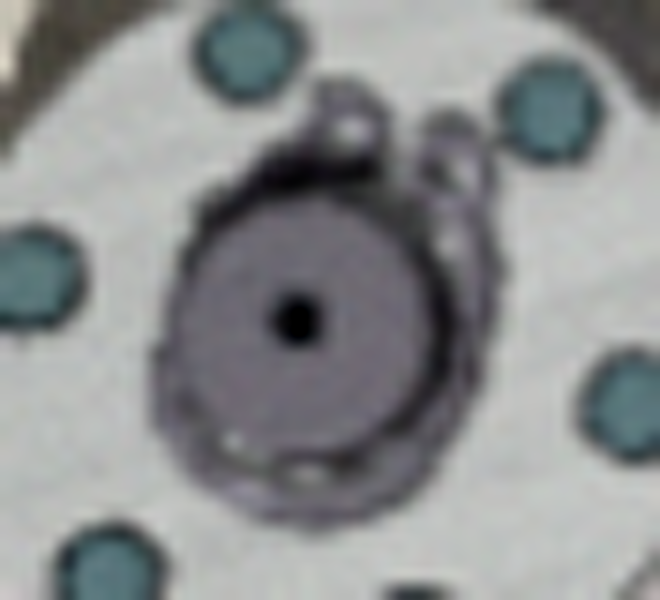

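View pics/f3.png

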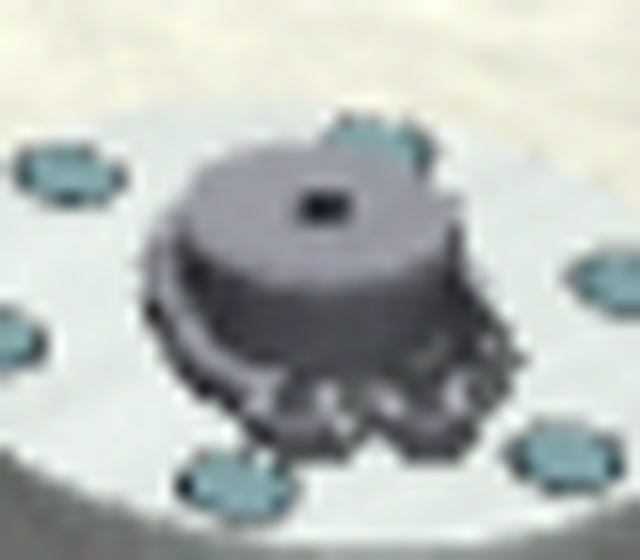

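```bash
python3 - <<'E'
from h import *
np.set_printoptions(precision=4,suppress=True)
q=lambda X,Y:((X-7)/15+148,(Y-7)/15+194)
W=[onz("top",q(*p),.0475) for p in((548,112),(110,575),(635,407),(33,278))]
C=sum(W)/4;D=onz("top",q(297,320),.066);print("axis from windows",C,"from dot",D,"windows r",[np.linalg.norm((w-C)[:2]).round(4) for w in W])
for nm,A in(("win",C),("dot",D)):
  for n,p in(("Lblob",(348,122)),("Lhole",(352,125)),("Rblob",(457,152)),("Rhole",(462,172))):
    P=onz("top",q(*p),.0525);print(nm,n,P[:2],np.linalg.norm((P-A)[:2]).round(4))
  for p in((310,530),(215,490),(262,520)):
    P=onz("top",q(*p),.05);print("back out",p,np.linalg.norm((P-A)[:2]).round(4))
qs=lambda X,Y:((X-7.5)/16+364,(Y-7.5)/16+185)
Ds=onz("scene",qs(323,206),.066);print("scene dot",Ds)
for n,p in(("R",(318,405)),("L",(435,405))):
    P=onz("scene",qs(*p),.0525);print(n,P,np.linalg.norm((P-Ds)[:2]).round(4))
E
```

```text
axis from windows [0.5584 0.2504 0.0475] from dot [0.5582 0.2505 0.066 ] windows r [np.float64(0.0476), np.float64(0.0478), np.float64(0.0479), np.float64(0.0475)]
win Lblob [0.5914 0.2488] 0.0331
win Lhole [0.591  0.2482] 0.0327
win Rblob [0.587  0.2318] 0.0342
win Rhole [0.5839 0.2308] 0.0322
back out (310, 530) 0.0292
back out (215, 490) 0.028
back out (262, 520) 0.0289
dot Lblob [0.5914 0.2488] 0.0333
dot Lhole [0.591  0.2482] 0.0329
dot Rblob [0.587  0.2318] 0.0344
dot Rhole [0.5839 0.2308] 0.0325
back out (310, 530) 0.029
back out (215, 490) 0.0278
back out (262, 520) 0.0287
scene dot [0.5563 0.2497 0.066 ]
R [0.5844 0.2351 0.0525] 0.0317
L [0.5899 0.2506 0.0525] 0.0336
```

By hole centres the eyes are 32–33 mm from the axis in the top view and 31.7–33.6 mm in the scene view; by outer outline they reach 34.4. All are inside 27–35.5. The back's outer edge is at about 28.8 mm and the eyes are 17–18 mm apart, so the ring is closed. Handing in.

```bash
python3 -c "
from h import *
print(bot.read_state()['time_s'],bot.hand_in())"
```

```text
the job is handed in; nothing more can be done
28.3333 None
```

I carried out the whole task and handed it in at 28.3 s; no verdict is reported. I took the pliers from the stand, put both tips into the ring's eyes and spread the ring to about 0.25–0.3 rad. I then lifted it over the spindle, pressed the wheel down about 3.6–4 mm with roughly 8 N, and let the ring contract under the head. The pliers went back into the stand and the arm moved clear.

**Last checks:**
- **Ring:** both views show it flat and closed below the head, eyes about 17–18 mm apart. The eye holes measure about 32–34 mm from the axis, inside 27–35.5 mm. The ring sits about 2 mm towards its eyes, so it is not perfectly centred.
- **Wheel:** I did not measure how far down the ring alone holds it. I infer it from the ring lying below the head.
- **Pliers:** upright and fully down, within 0.2 px of their starting picture.
- **Other things:** the bystanders look unmoved in the top view, judged by eye only.

**What failed or disagreed on the way:**
- **Finger height:** the finger ends appeared about 17 mm above the reported TCP, so I worked from visual and contact heights instead.
- **Tips into the eyes:** the first two tries landed on the rims; a light forward sweep seated them.
- **Over the spindle:** the ring was first about 2–3.5 mm off centre above the head, and I corrected that from the top view before lowering it.

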